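# Balance the cymbal test stand and park it in its fork

## Robot

A 6-joint arm with a two-finger parallel gripper is mounted at the origin on the work surface. World frame = base frame: x ahead of the robot, y to its left, z up, the work surface at z = 0. Lengths are in m, angles in rad, forces in N, time in s.
With the tool pointing down it reaches from about 0.3 to 0.775 m from the base axis. Payload 14.6 kg.
Tool frame: the origin (TCP) lies at the very end of the fingers, on their centre line; the grasp point (between the pads) lies 19 mm behind it (env.grip_point_offset is the distance from the TCP to the grasp point, in m); z points along the fingers, y is the line along which they close (so a half turn about z gives the same grasp; the last joint's range is limited). The gripper opens to 94 mm and grips with 3 to 60 N. Pads are 16 mm wide; open, the fingers measure 119 mm over their backs; the gripper's body (75 mm by 177 mm) begins 78 mm behind the grasp point.
Start: joints at [-1.412, 0.3, 1.521, -0, 1.321, -0.067], TCP at [0.123, -0.536, 0.205] pointing down, gripper open.
Joint ranges: [-3.03, 3.03], [-0.79, 2.21], [0.23, 2.52], [-1.04, 4.18], [0, 3.07], [-2.55, 2.55]. Speed limits (rad/s): [2.22, 2.22, 2.57, 3.14, 3.14, 3.14].

## Interface

Orientations are given as a unit quaternion [x, y, z, w].
In Python, from workcell import env gives the robot as it stands. The module is installed in compiled form; this text tells all that it offers.
- The arm moves only by the tool step_arm, never from a script. Its argument "series" is text: rows parted by semicolons, each of 7 numbers parted by spaces: the closure, from -1 (fully open) to 1 (shut), then the shift along the tool's x, y, z in cm, then the turn, a rotation vector about the tool's x, y, z in rad. In form: grip dx dy dz wx wy wz; .... A call has exactly 8 rows; each row is the pose to reach, as a shift and turn from the pose commanded when the call began, along the tool's axes at that moment; what a row does not reach only later rows make up. A row lasts 1/10 s, in which the tool goes at most 50 mm and 8.59 degrees, less where a joint would pass 70% of its speed; a pose out of reach is approached as far as the arm can. A call with a gripper value outside its range is refused whole. The fingers move at their own pace and stop on an object; "newtons" is the grip in N (left out, the last holds). Time passes only in rows, so rows that repeat a pose let the fingers close, or fill a call up. It gives the time, the measured TCP pose, the force, the opening and the grip force at its end, in the units of the state.
- env.get_state(): the state, without advancing time (a new reading comes with each control period).
- env.snapshot(name): name is "scene" or "top" or "wrist"; returns a dict with "pixels" (400x640x3 uint8, red, green, blue), "fx", "fy", "cx", "cy" (pixels), "eye" and "rotation" of the camera in the world; the wrist camera has in their place "tool_from_camera" (4x4, takes a point from camera to tool coordinates, whose origin is the TCP and whose axes are the flange's). Camera axes: x right, y up, looking along -z (the intrinsics and any distortion apply to the point x, -y, -z); pixel columns grow to the right and rows downward; lengths in m; the calibration is good to about 2 mm. The wrist camera is an equidistant fisheye: a pixel r from the principal point sees the ray r / f radians off the axis. A picture is of the moment at which its call begins: read the wrist's pose just before it. There is no depth.
- env.close_job(): hands the job in; it is judged then, once.
The state is a dict: "clock": time; "qpos": joint angles; "qvel": joint speeds; "tau": joint torques, N m; "eef_pos": TCP position; "ee_rot": TCP orientation; "contact_force": force on the tool from outside, world axes, zero at the start; "wrist_torque": the same for the moment, N m; "opening": finger opening in m; "grasp_force": force on a finger pad.
Only numpy, scipy, OpenCV 4.12 (cv2) and the standard library are available. Lean on these libraries where they do the work, as an engineer would, in place of code of your own. Each camera call takes 0.05 s, during which the arm holds its last target. There are 200 camera calls.

## Task

Lift the cymbal test stand a few centimetres off the bench by its black grip, tilt it so that its sprung post comes up off the stop it leans on, and steady the post upright in the air for a couple of seconds near where you picked it up before you carry it away. Carry it balanced like this to the rack, hold it clear of the bench, steady and upright just in front of the fork's mouth for three seconds, then slide the post straight into the fork, set the stand gently down flat on the bench with the post in the fork's seat, and let go. Once balanced the post must not fall back onto a stop on either side; do not touch the post or cymbal with the robot, do not bang them on the rack, and leave everything else on the bench as it is.

Things in the scene. Friction and masses are not known exactly. Their poses are not given: they have to be found in the camera images.
- stand: Strike-test stand: loose low base, 0.52 kg (0.80 kg with post and cymbal), balancing at its grip. Origin: on its underside below the hinge. x runs from grip to post (within 0.2 rad of world x at the start), y left, z up. Foot plate 100 x 110 x 10 mm from x = -55 to +45 mm, spine 40 mm wide, 10 mm high back to the counterweight; two hinge cheeks 62 mm high at x = -20 and +20 mm
- grip (a point): Middle of the black upright grip fin, at x = -160, y = 0, z = 62 mm in the stand's frame, same axes. The fin is 40 mm long (x), 24 mm thick (y), from 10 to 85 mm above the underside: grasp it from above, fingers closing along the stand's y
- counterweight (a point): Top centre of the stand's steel counterweight, x = -285, z = 40 mm in the stand's frame; the block is 50 (x) x 100 (y) x 40 mm high
- foot_hinge (a joint): Angle of the post relative to the stand (rad) about the stand's x axis; hinge 50 mm above the underside. 0: square to the base; positive: leaning to the stand's -y. Stops at -0.30 and +0.30; it starts on the + stop. Lean from vertical = this + the stand's roll about its x. Spring to 0 of 0.36 N m/rad, damping 0.05 N m s/rad: too weak to hold the post up; rolling the stand drives it
- post: Steel post on the hinge, with the cymbal: 14 mm diameter, 210 mm long, 60 g; origin at the hinge, z up the post. Post and cymbal: gravity's moment 0.454 N m per rad of lean from vertical, inertia about the hinge 0.0091 kg m2 (nominal), so upright is unstable with a time constant of 0.5 to 1.2 s. Rolling the level stand to negative roll by 0.04 to 0.09 rad takes the post off its + stop
- cymbal: Small brass cymbal fixed square on the post, 120 mm diameter, nominally 200 g (varies by a tenth); origin on the post's axis, 200 mm above the hinge
- post_mid (a point): Point on the post's axis 150 mm above the hinge (200 mm above the stand's underside): the height at which the fork takes the post when the stand is on the bench.
- rack: Green rack fixed to the bench; its fork of two steel tines, 200 mm above the bench and 14 mm high, opens to its -x, towards the robot. Origin: on the bench under the fork's seat, where the parked stand's origin belongs (within 20 mm), with the same yaw; x points into the fork, y left. Head of the column at x = +79 mm, foot plate 12 mm high from x = +90 mm. Yaw within 0.12 rad of the world's
- mouth (a point): Middle of the fork's mouth, x = -72, z = 200 mm in the rack's frame, same axes. The mouth is about 70 mm wide and narrows to a 44 mm gap from x = -40 to +79 mm. To wait just in front of it means post_mid outside the mouth but within 200 mm of it, not over 60 mm off the fork's centre line; 40 mm in front is best
- hammer: Bystander: hammer with red handle lying on the bench between stand and rack, 260 mm long, 26 mm high; leave it.
- blanks: Bystander: a stack of brass blanks, 150 mm diameter, 30 mm high, right.
- oil: Bystander: white oil bottle 54 mm diameter, 130 mm high, left.
- mug: Bystander: blue mug, 80 mm diameter, 90 mm high, far left.
- jar: Bystander: glass jar 60 mm diameter, 80 mm high, right.

How it is judged:
By the outcome, as a careful person would: the job done as asked, in the order asked, and still so for the second after the job is handed in, with the robot touching nothing.
It also fails if it takes over 72 s, if anything falls off the work surface, if the arm or the gripper's body presses on something with over 40 N, if the wrist force passes 120 N, or if a joint passes its speed limit or range.

## Working session

There is one attempt and no reset: what is moved stays moved. The work goes in short steps, Python scripts to look and compute and a tool call to move; the robot and the scene stay as the last step left them, time stands still between calls to the robot, and variables do not carry over. Pictures are saved under pics/ and viewed, at most 10 in all, crops included, and the job is handed in when it is done.

Besides the shell and the picture viewer there is one more tool, called after ">>>" as name(argument=value, ...) on one line, values as JSON. step_arm: Moves the arm, as the interface text tells. Its arguments: {"type":"object","properties":{"series":{"type":"string"},"newtons":{"type":"number"}},"required":["series"]}

```bash
mkdir -p pics; cat > h.py <<'E'
import numpy as np, cv2
from workcell import env
from scipy.spatial.transform import Rotation as R
def ray(s,u,v):
    d=np.array([(u-s['cx'])/s['fx'],-(v-s['cy'])/s['fy'],-1.0])
    return np.array(s['eye']),np.array(s['rotation'])@d
def plane(s,u,v,z):
    e,d=ray(s,u,v); return e+d*(z-e[2])/d[2]
def proj(s,p):
    c=np.array(s['rotation']).T@(np.array(p)-s['eye']); return s['cx']-s['fx']*c[0]/c[2], s['cy']+s['fy']*c[1]/c[2]
def tri(s1,p1,s2,p2):
    e1,d1=ray(s1,*p1);e2,d2=ray(s2,*p2)
    A=np.stack([d1,-d2],1);t=np.linalg.lstsq(A,e2-e1,rcond=None)[0]
    a=e1+d1*t[0];b=e2+d2*t[1]; return (a+b)/2,np.linalg.norm(a-b)
def save(n,s): cv2.imwrite('pics/'+n+'.png',cv2.cvtColor(s['pixels'],cv2.COLOR_RGB2BGR))
E
python3 - <<'E'
from h import *
st=env.get_state(); print(st)
for n in ['scene','top']:
    s=env.snapshot(n); save(n+'0',s); print(n,{k:np.round(v,3).tolist() for k,v in s.items() if k!='pixels'})
    np.save('pics/'+n+'0.npy',s,allow_pickle=True)
E
```

```text
{'clock': 0.0, 'qpos': array([-1.41160588e+00,  3.00473229e-01,  1.52158148e+00,  1.45690768e-05,
        1.32071984e+00, -6.66053561e-02]), 'qvel': array([ 0.00074172,  0.00024954,  0.00028423, -0.00023598,  0.00048579,
        0.00048727]), 'tau': array([-2.52076876e-03, -5.31807375e+01, -3.52737951e+01,  7.07219448e-02,
        2.43869046e-02, -5.68083078e-05]), 'eef_pos': array([ 0.12309047, -0.53577373,  0.204885  ]), 'ee_rot': array([ 9.93633828e-01,  1.12656408e-01, -2.02973082e-05, -5.90639443e-04]), 'contact_force': array([-0.59997069, -0.5017376 ,  0.42280943]), 'wrist_torque': array([ 0.00693545,  0.00459199, -0.04570739]), 'grasp_force': 0.0, 'opening': 0.0940822975739479}
scene {'fx': 501.683, 'fy': 501.683, 'cx': 314.63, 'cy': 205.811, 'eye': [1.572, 0.077, 1.134], 'rotation': [0.272, 0.293, 0.68, 0.615]}
top {'fx': 401.855, 'fy': 401.855, 'cx': 320.681, 'cy': 198.057, 'eye': [0.335, -0.008, 1.481], 'rotation': [0.055, -0.064, -0.704, 0.705]}
```

View pics/scene0.png

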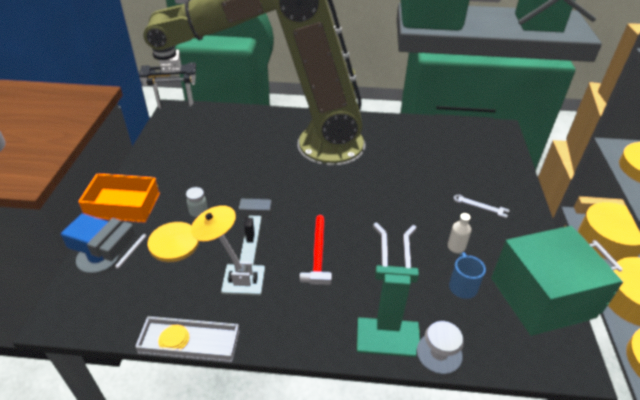

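View pics/top0.png

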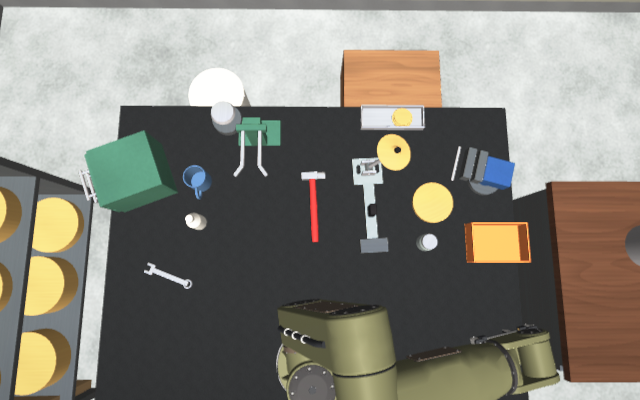

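The scene view shows the stand (grip at 250,230, foot at 243,278, cymbal at 213,222), the hammer (318,245) and the fork tines (380–412, 225–265). In the top view the grip is at about (371,210), the foot at (367,172), the counterweight at (374,246), and the tines are around (237–267, 125–175).

```bash
sed -i 's/np.array(s\[.rotation.\])/R.from_quat(s["rotation"]).as_matrix()/' h.py
python3 - <<'E'
from h import *
T=np.load('pics/top0.npy',allow_pickle=True).item();S=np.load('pics/scene0.npy',allow_pickle=True).item()
for n,uv,z in [('cw',(374,246),.04),('grip',(371,210),.085),('foot',(367,172),.01),('tineL',(237,175),.207),('tineR',(265,175),.207),('hamTop',(313,175),.02)]:
    print(n,plane(T,*uv,z))
def crop(s,n,x0,y0,x1,y1,k):
    im=cv2.cvtColor(s['pixels'],cv2.COLOR_RGB2BGR)[y0:y1,x0:x1]; return cv2.resize(im,None,fx=k,fy=k,interpolation=cv2.INTER_CUBIC)
a=crop(T,'',340,120,420,260,4); b=crop(T,'',215,100,295,190,4)
c=np.zeros((560,660,3),np.uint8); c[:560,:320]=a; c[:360,330:650]=b
cv2.imwrite('pics/c1.png',c)
a=crop(S,'',180,190,280,300,4); b=crop(S,'',350,210,430,290,4)
c=np.zeros((440,740,3),np.uint8); c[:440,:400]=a; c[:320,410:730]=b
cv2.imwrite('pics/c2.png',c)
E
```

```text
cw [ 0.40652346 -0.21851147  0.04      ]
grip [ 0.53002268 -0.20407435  0.085     ]
foot [ 0.68473572 -0.2024189   0.01      ]
tineL [0.6261863  0.24558543 0.207     ]
tineR [0.62655115 0.1550548  0.207     ]
hamTop [6.70064408e-01 5.76333678e-04 2.00000000e-02]
```

View pics/c1.png

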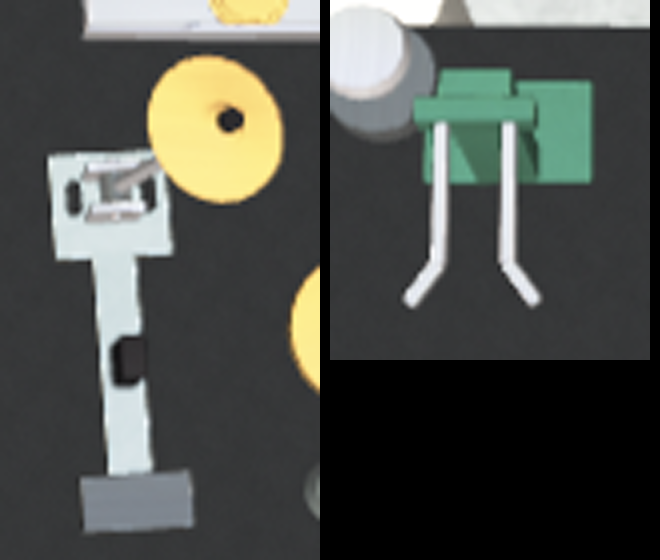

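View pics/c2.png

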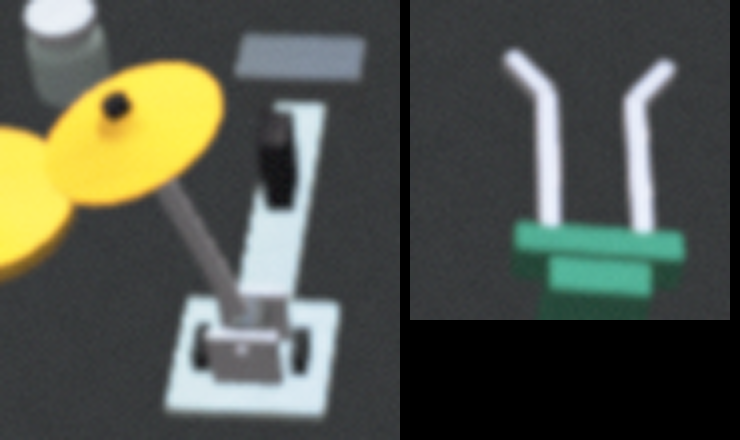

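Crop 1 (top view) shows the footplate corners, the counterweight corners, the fin at crop (128,360), and the tines with bends near y=262. Crop 2 (scene view) shows the same features: fin top near (275,118), tine bends near (545,95) and (637,100).

```bash
python3 - <<'E'
from h import *
T=np.load('pics/top0.npy',allow_pickle=True).item();S=np.load('pics/scene0.npy',allow_pickle=True).item()
f=lambda x,y,x0,y0:(x0+(x+.5)/4-.5,y0+(y+.5)/4-.5)
t1=lambda x,y:f(x,y,340,120); t2=lambda x,y:f(x-330,y,215,100)
s1=lambda x,y:f(x,y,180,190); s2=lambda x,y:f(x-410,y,350,210)
cw=np.array([plane(T,*t1(*p),.04) for p in [(80,480),(190,472),(193,525),(85,531)]]);print('cw',cw.mean(0).round(4))
ft=np.array([plane(T,*t1(*p),.01) for p in [(48,155),(163,147),(172,253),(57,260)]]);print('foot',ft.mean(0).round(4),ft.round(3).tolist())
cws=np.array([plane(S,*s1(*p),.04) for p in [(245,35),(365,40),(358,80),(236,75)]]);print('cw S',cws.mean(0).round(4))
fts=np.array([plane(S,*s1(*p),.01) for p in [(190,297),(340,303),(326,415),(165,410)]]);print('foot S',fts.mean(0).round(4),fts.round(3).tolist())
d=ft.mean(0)-cw.mean(0);print('yaw',np.arctan2(d[1],d[0]))
d=fts.mean(0)-cws.mean(0);print('yawS',np.arctan2(d[1],d[0]))
print('tri cymbal top',tri(T,t1(230,119),S,s1(116,105)))
print('tri tipL',tri(T,t2(410,300),S,s2(668,68)),'tipR',tri(T,t2(537,300),S,s2(513,57)))
print('bendL',tri(T,t2(438,262),S,s2(637,99)),'bendR',tri(T,t2(508,262),S,s2(546,93)))
print('rootL',tri(T,t2(441,125),S,s2(643,232)),'rootR',tri(T,t2(508,125),S,s2(549,226)))
print('fin top T z.085', plane(T,*t1(131,338),.085),plane(T,*t1(131,383),.085),'fin tri', tri(T,t1(127,386),S,s1(275,118-8)))
E
```

```text
cw [ 0.4097 -0.2182  0.04  ]
foot [ 0.6906 -0.203   0.01  ] [[0.737, -0.145, 0.01], [0.746, -0.254, 0.01], [0.643, -0.26, 0.01], [0.636, -0.152, 0.01]]
cw S [ 0.4097 -0.2178  0.04  ]
foot S [ 0.689  -0.2011  0.01  ] [[0.641, -0.259, 0.01], [0.635, -0.149, 0.01], [0.736, -0.142, 0.01], [0.743, -0.254, 0.01]]
yaw 0.05386394399678398
yawS 0.05959182955159427
tri cymbal top (array([ 0.69886592, -0.26569439,  0.26003451]), np.float64(0.0006619363512073896))
tri tipL (array([0.62779722, 0.25454895, 0.2054074 ]), np.float64(0.0018031366465352495)) tipR (array([0.62819691, 0.15273738, 0.20529058]), np.float64(0.0037540530643688963))
bendL (array([0.65930624, 0.23294562, 0.20651993]), np.float64(0.00216551850601495)) bendR (array([0.65960261, 0.17549122, 0.20621004]), np.float64(0.0008743534329730192))
rootL (array([0.77415919, 0.23260301, 0.21080349]), np.float64(0.00023088520851960882)) rootR (array([0.77467486, 0.17716308, 0.21017788]), np.float64(0.0007703270508882965))
fin top T z.085 [ 0.55092192 -0.20934658  0.085     ] [ 0.5110183  -0.20852093  0.085     ] fin tri (array([ 0.50995555, -0.21110996,  0.07785938]), np.float64(0.010270831449386534))
```

>>> step_arm(series="-1 3 -1.4 0.2 0 0 0.02; -1 7 -3.3 0.5 0 0 0.04; -1 11 -5.2 0.8 0 0 0.06; -1 15 -7.1 1.1 0 0 0.08; -1 19 -9 1.4 0 0 0.1; -1 23 -10.9 1.6 0 0 0.12; -1 27 -12.8 1.8 0 0 0.15; -1 30 -14.2 2 0 0 0.169")

```text
clock: 0.9
eef_pos: [0.3852, -0.3286, 0.1852]
ee_rot: [1.0, 0.028, -0.0, -0.0]
contact_force: [0.4, -0.4, 0.1]
opening: 0.0937
grasp_force: 0.0
```

>>> step_arm(series="-1 2 -1.4 0.2 0 0 0; -1 5 -3.5 0.5 0 0 0; -1 8 -5.6 0.8 0 0 0; -1 11 -7.7 1.1 0 0 0; -1 13.5 -9.4 1.5 0 0 0; -1 15 -10.5 1.8 0 0 0; -1 15.6 -10.9 2 0 0 0; -1 15.6 -10.9 2 0 0 0")

```text
clock: 1.7
eef_pos: [0.5333, -0.2124, 0.1648]
ee_rot: [1.0, 0.029, -0.001, -0.0]
contact_force: [-0.4, 0.3, -0.6]
opening: 0.0942
grasp_force: 0.0
```

```bash
python3 - <<'E'
from h import *
st=env.get_state(); print(st['eef_pos'],st['ee_rot'])
s=env.snapshot('wrist'); save('w1',s); print({k:np.round(v,4).tolist() for k,v in s.items() if k!='pixels'})
s['st']=st; np.save('pics/w1.npy',s,allow_pickle=True)
E
```

```text
[ 0.53326451 -0.21242536  0.16481855] [ 9.99583851e-01  2.88411214e-02 -5.04948564e-04 -2.44288261e-04]
{'fx': 309.7069, 'fy': 309.7069, 'cx': 320.083, 'cy': 203.0564, 'tool_from_camera': [[-0.0014, 0.9676, 0.2524, 0.0728], [1.0, 0.0014, 0.0003, 0.0006], [-0.0001, 0.2524, -0.9676, -0.1793], [0.0, 0.0, 0.0, 1.0]]}
```

View pics/w1.png

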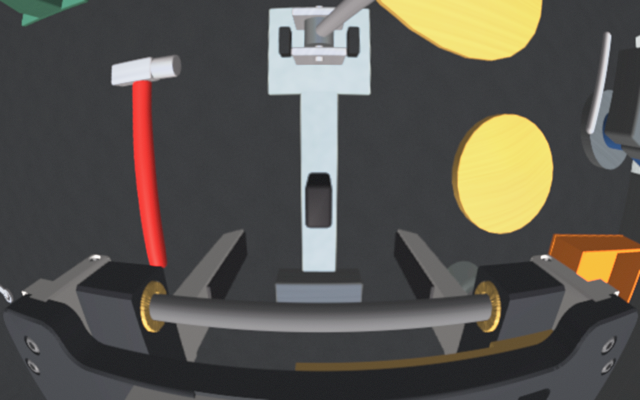

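The wrist view shows the fin at (318,205) centred under the tool, with the spine straight along the image. This agrees with the two-view estimate of about (0.535, -0.2115).

>>> step_arm(series="-1 0.1 0 2 0 0 0; -1 0.2 -0.1 4.5 0 0 0; -1 0.2 -0.1 7 0 0 0; -1 0.2 -0.1 9.5 0 0 0; -1 0.2 -0.1 11.2 0 0 0; -1 0.2 -0.1 12.0 0 0 0; -1 0.2 -0.1 12.2 0 0 0; 0 0.2 -0.1 12.2 0 0 0", newtons=45)

```text
clock: 2.55
eef_pos: [0.5353, -0.2122, 0.0441]
ee_rot: [1.0, 0.028, 0.0, 0.0]
contact_force: [0.8, -0.5, 0.4]
opening: 0.0888
grasp_force: 0.0
```

>>> step_arm(series="1 0 0 0 0 0 0; 1 0 0 0 0 0 0; 1 0 0 0 0 0 0; 1 0 0 0 0 0 0; 1 0 0 0 0 0 0; 1 0 0 0 0 0 0; 1 0 0 0 0 0 0; 1 0 0 0 0 0 0", newtons=45)

```text
clock: 3.35
eef_pos: [0.5352, -0.2115, 0.0435]
ee_rot: [1.0, 0.028, -0.0, -0.0]
contact_force: [-2.5, 11.1, 6.3]
opening: 0.0256
grasp_force: 5.4
```

```bash
python3 - <<'E'
from h import *
st=env.get_state(); print(st['clock'],st['eef_pos'],st['ee_rot'],st['contact_force'],st['opening'],st['grasp_force'])
for n in ['scene','top']:
    s=env.snapshot(n); s['st']=st; np.save('pics/%s1.npy'%n,s,allow_pickle=True)
    im=cv2.cvtColor(s['pixels'],cv2.COLOR_RGB2HSV); m=cv2.inRange(im,(18,120,120),(36,255,255))
    k,_,b,c=cv2.connectedComponentsWithStats(m)
    print(n,[(b[i].tolist(),c[i].round(1).tolist()) for i in range(1,k) if b[i][4]>60])
s=np.load('pics/top1.npy',allow_pickle=True).item();S=np.load('pics/scene1.npy',allow_pickle=True).item()
f=lambda s,x0,y0:cv2.resize(cv2.cvtColor(s['pixels'],cv2.COLOR_RGB2BGR)[y0:y0+120,x0:x0+80],None,fx=4,fy=4,interpolation=cv2.INTER_CUBIC)
cv2.imwrite('pics/c3.png',np.hstack([f(s,345,110),f(S,180,190)]))
E
```

```text
3.35 [ 0.53521921 -0.21151618  0.04346444] [ 9.99596524e-01  2.84036896e-02 -2.89973500e-05 -1.37613892e-04] [-2.46564004 11.12306655  6.28244302] 0.025607532333338363 5.396080166101456
scene [([589, 83, 17, 33, 206], [597.2, 98.3]), ([553, 141, 22, 39, 234], [565.4, 158.9]), ([620, 142, 20, 40, 585], [631.3, 160.7]), ([95, 189, 52, 17, 658], [121.0, 197.4]), ([578, 197, 62, 128, 4136], [616.9, 249.1]), ([147, 205, 89, 56, 2710], [189.5, 233.2]), ([159, 324, 30, 25, 551], [174.0, 336.9]), ([627, 329, 13, 47, 411], [634.3, 351.6])]
top [([393, 112, 17, 14, 61], [398.1, 121.3]), ([377, 134, 34, 24, 422], [396.0, 144.3]), ([412, 182, 40, 41, 291], [429.5, 194.9]), ([0, 191, 20, 51, 446], [5.3, 220.3]), ([32, 200, 51, 52, 727], [56.1, 229.5]), ([472, 225, 48, 37, 1515], [495.6, 242.6]), ([24, 257, 53, 57, 1459], [46.2, 291.7]), ([0, 273, 10, 38, 150], [2.2, 294.2]), ([15, 332, 53, 63, 2159], [36.1, 363.7])]
```

View pics/c3.png

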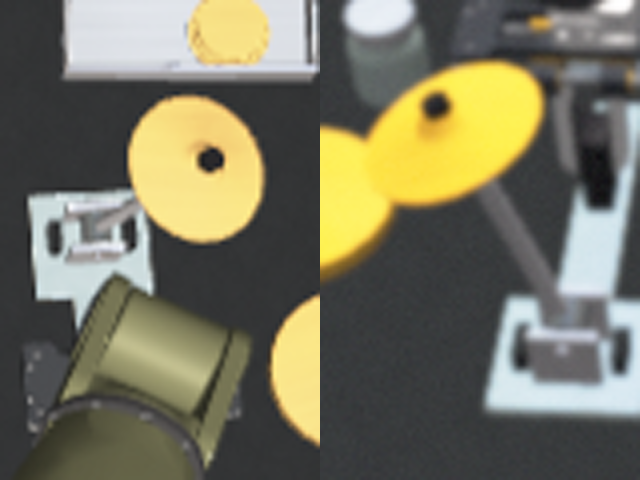

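Both views show the post on its + stop with the dark hub nut clearly ringed by yellow: top (397,149), scene (208,216). The grip is closing on the fin. The nut gives the lean measurement.

>>> step_arm(series="1 0 0 0 0 0 0; 1 0 0 0 0 0 0; 1 0 0 -0.3 0 0 0; 1 0 0 -1.2 0 0 0; 1 0 0 -2.5 0 0 0; 1 0 0 -3.8 0 0 0; 1 0 0 -4.7 0 0 0; 1 0 0 -5 0 0 0", newtons=50)

```text
clock: 4.25
eef_pos: [0.5357, -0.212, 0.0951]
ee_rot: [1.0, 0.028, 0.001, 0.001]
contact_force: [0.2, -0.7, -7.6]
opening: 0.0237
grasp_force: 50.0
```

```bash
cat > m.py <<'E'
from h import *
from scipy.optimize import least_squares
def nut(s,guess):
    im=s['pixels'].astype(int); v=im.max(2); yel=((im[...,0]-im[...,2])>60).astype(np.uint8)
    k,lab,b,c=cv2.connectedComponentsWithStats((v<120).astype(np.uint8)); best=None
    for i in range(1,k):
        if not 4<=b[i][4]<=150: continue
        d=np.hypot(*(c[i]-guess))
        if d>70: continue
        m=(lab==i).astype(np.uint8); ring=cv2.dilate(m,np.ones((9,9)))-cv2.dilate(m,np.ones((5,5)))
        if yel[ring>0].mean()<.6: continue
        if best is None or d<best[0]: best=(d,i,cv2.dilate(m,np.ones((5,5)))>0)
    if best is None: return None
    ys,xs=np.nonzero(best[2]); w=np.clip(190-v[ys,xs],0,None).astype(float)
    return np.array([(xs*w).sum(),(ys*w).sum()])/w.sum()
OFF=np.array([.160,0,.0065])   # hinge relative to TCP, stand axes (z up), refined by calibration
L=.2195
def frame(st):
    M=R.from_quat(st['ee_rot']).as_matrix()
    return st['eef_pos'],np.stack([M[:,0],-M[:,1],-M[:,2]],1)
def point(st,phi,off,L=L):
    p,F=frame(st); return p+F@(off+L*np.array([0,-np.sin(phi),np.cos(phi)]))
E
python3 - <<'E'
from m import *
T=np.load('pics/top1.npy',allow_pickle=True).item();S=np.load('pics/scene1.npy',allow_pickle=True).item();st=T['st']
def show(T,S,st):
    g=point(st,.3,OFF); a=nut(T,proj(T,g)); b=nut(S,proj(S,g)); N,e=tri(T,a,S,b); p,F=frame(st)
    q=F.T@(N-p); print(a,b,N.round(4),e.round(4),'rel hinge',(q-OFF).round(4), np.arctan2(-(q-OFF)[1],(q-OFF)[2]), np.hypot(*(q-OFF)[1:]),'pred px',proj(T,g),proj(S,g))
show(T,S,st)
st=env.get_state(); print(st['clock'],st['eef_pos'],st['ee_rot'],st['contact_force'],st['wrist_torque'],st['opening'],st['grasp_force'])
D={}
for n in ['scene','top']: D[n]=env.snapshot(n)
D['st']=st; np.save('pics/lift.npy',D,allow_pickle=True)
show(D['top'],D['scene'],st)
f=lambda s,x0,y0:cv2.resize(cv2.cvtColor(s['pixels'],cv2.COLOR_RGB2BGR)[y0:y0+140,x0:x0+90],None,fx=4,fy=4,interpolation=cv2.INTER_CUBIC)
cv2.imwrite('pics/c4.png',np.hstack([f(D['top'],345,100),f(D['scene'],180,180)]))
E
```

```text
[397.2984415  149.44801117] [208.59351492 216.18313878] [ 0.6989 -0.2662  0.259 ] 0.0012 rel hinge [ 0.0003 -0.0638  0.2091] 0.2962835621057899 0.21857415398571306 pred px (np.float64(397.4883638708938), np.float64(149.49735843561413)) (np.float64(207.9220300674502), np.float64(215.86687867881335))
4.25 [ 0.53571247 -0.21195545  0.09510447] [9.99596865e-01 2.83713010e-02 9.61583173e-04 5.02350878e-04] [ 0.23464341 -0.66947665 -7.63706411] [ 0.14032307  0.12579928 -0.07291771] 0.023708880681896013 49.9974524974823
[400.94324154 144.47992432] [205.18427989 200.97004553] [ 0.6992 -0.2671  0.3106] 0.0006 rel hinge [ 0.0005 -0.0646  0.2086] 0.30027999126195254 0.2184171173535487 pred px (np.float64(401.0208228819029), np.float64(144.5602334669051)) (np.float64(204.93972512602386), np.float64(200.47959234049964))
```

View pics/c4.png

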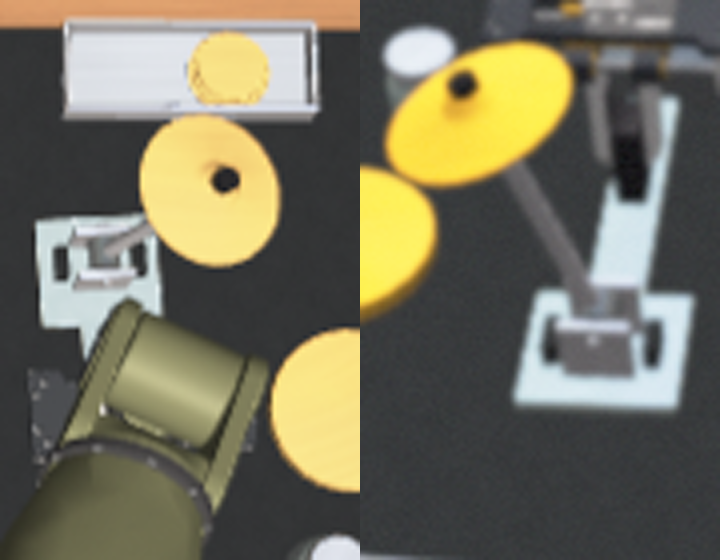

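```bash
cat > ctl.py <<'E'
import sys,json,os
from m import *
from scipy.optimize import minimize
K,C,ML=.36,.05,.0463; DT=.01
def f(x,r,rd,ay):
    th,w,b,g=x; s=g/.454
    return np.array([w,(g*th-K*(th-r-b)-C*(w-rd)+ML*s*ay)/(.0091*s),0,0])
def prop(x,r0,r1,T,a,P=None,Q=0):
    n=round(T/DT); rd=(r1-r0)/T
    for i in range(n):
        r=r0+rd*(i+.5)*DT
        if P is not None:
            J=np.eye(4); e=1e-5
            for j in range(4):
                d=np.zeros(4); d[j]=e; J[:,j]+=DT*(f(x+d,r,rd,a)-f(x-d,r,rd,a))/(2*e)
            P=J@P@J.T+np.diag([1e-7,.02**2,.001**2,1e-6])*DT
        x=x+DT*f(x+.5*DT*f(x,r,rd,a),r,rd,a)
        ph=x[0]-(r+rd*.5*DT)
        if abs(ph)>.3: x=x.copy(); x[0]=np.sign(ph)*.3+r+rd*.5*DT; x[1]=rd
    return x,P
def rot(yaw,roll): # tool orientation
    return R.from_euler('z',yaw)*R.from_euler('x',roll)*R.from_euler('x',np.pi)
def yh(p): return p[1]+.16*np.sin(p[3])
def rows(pose,way): # way: list of (x,y,z,yaw,roll)
    R0=rot(pose[3],pose[4]); out=[]
    for w in way:
        d=R0.inv().apply(np.array(w[:3])-pose[:3])*100; t=(R0.inv()*rot(w[3],w[4])).as_rotvec()
        out.append(list(np.round(d,2))+list(np.round(t,3)))
    return out
def apply(pose,rws):
    R0=rot(pose[3],pose[4]); out=[]
    for w in rws:
        p=pose[:3]+R0.apply(np.array(w[:3])/100); Rr=R0*R.from_rotvec(w[3:]); M=(Rr*R.from_euler('x',np.pi).inv()).as_matrix()
        out.append(np.r_[p,np.arctan2(M[1,0],M[0,0]),np.arctan2(M[2,1],M[2,2])])
    return out
def accs(ys,y0):
    v=np.diff(np.r_[y0,ys])/.1; return np.diff(np.r_[0,v,0])/.1
def load(): 
    d=json.load(open('s.json')); return {k:np.array(v) for k,v in d.items()}
def dump(d): json.dump({k:np.array(v).tolist() for k,v in d.items()},open('s.json','w'))
def fmt(rws,g=1): return '; '.join('%g '%g+' '.join('%g'%v for v in w) for w in rws)
def look(st,name,s,th0):
    p,F=frame(st); yaw=np.arctan2(F[1,0],F[0,0]); H=p+F@OFF; y=np.array([-np.sin(yaw),np.cos(yaw),0])
    pt=lambda t:H+.2185*(-np.sin(t)*y+np.array([0,0,np.cos(t)]))
    n=nut(s,proj(s,pt(th0)))
    if n is None: return None,None
    r=least_squares(lambda t:np.array(proj(s,pt(t[0])))-n,[th0]); return r.x[0],np.abs(r.fun).max()
def smooth(n=8,T=1.): # S-curve fractions
    u=(np.arange(n)+1)/n; return u*u*(3-2*u)
def observe(d):
    """propagate the last plan, take two pairs of measurement"""
    x,P,pose=d['x'],d['P'],d['pose']
    if len(d['plan']):
        w=apply(pose,d['plan']); a=accs([yh(q) for q in w],yh(pose)); r0=pose[4]
        for q,ai in zip(w,a): x,P=prop(x,r0,q[4],.1,ai,P); r0=q[4]
        pose=w[-1]; aend=a[-1]
    else: aend=0
    pred=x.copy(); sts=[env.get_state()]; obs=[]
    for i,n in enumerate(['scene','top']):
        s=env.snapshot(n); sts.append(env.get_state()); obs.append((n,s))
    st=dict(sts[0]); st['eef_pos']=np.mean([q['eef_pos'] for q in sts],0); st['ee_rot']=R.from_quat([q['ee_rot']*np.sign(q['ee_rot'][0]) for q in sts]).mean().as_quat()
    ms=[]
    for n,s in obs:
        th,res=look(st,n,s,x[0]); ms.append((th,res))
        if th is not None and res<6:
            H=np.array([1,0,0,0.]); S=P[0,0]+.003**2; k=P[:,0]/S; x=x+k*(th-x[0]); P=P-np.outer(k,P[0])
        x,P=prop(x,pose[4],pose[4],.05,aend*.0,P)
    p,F=frame(st); yaw=np.arctan2(F[1,0],F[0,0]); roll=np.arctan2(F[2,1],F[2,2]); pit=-np.arcsin(F[2,0])
    print('t %.2f cmd'%sts[-1]['clock'],pose.round(4),'meas',p.round(4),'yaw %.4f roll %.4f pitch %.4f'%(yaw,roll,pit),'F',np.round(sts[-1]['contact_force'],1),'grip %.0f'%sts[-1]['grasp_force'])
    print('pred',pred.round(4),'meas th',[(None if m is None else round(m,4),None if e is None else round(e,1)) for m,e in ms],'est',x.round(4),'sd',np.sqrt(np.diag(P)).round(4))
    d.update(x=x,P=P,pose=pose,plan=[]); return d
def plan(d,target,frac=None,nb=3):
    x,pose=d['x'],d['pose']; fr=smooth() if frac is None else frac
    tgt=np.array(target); way=[np.r_[pose[:4]+(tgt-pose[:4])*u,0] for u in fr]
    a=accs([yh(q) for q in way],yh(pose)); N=8*nb
    def sim(r):
        X=x.copy(); r0=pose[4]; out=[]
        for k in range(N):
            X,_=prop(X,r0,r[k],.1,a[k] if k<8 else (a[8] if k==8 else 0)); r0=r[k]; 
            out+= [X[0]/.02,X[1]/.15,]
            if k%8==7: X,_=prop(X,r0,r0,.1,0)
        X=out[-2]*.02; out+=[ (X+out[-1]*.15/7)/.002]
        dr=np.diff(np.r_[pose[4],r]); return np.r_[out,dr/.03,(r+x[2])/.08],
    F=lambda r:sim(r)[0]
    res=least_squares(F,np.zeros(N)+pose[4],bounds=(-.2,.2),max_nfev=6); r=res.x[:8]
    for q,v in zip(way,r): q[4]=v
    rw=rows(pose,way); d['plan']=rw; dump(d); o=F(res.x)
    print('th plan',np.round(o[0:16:2]*.02,3),'roll',r.round(3)); print(fmt(rw))
if __name__=='__main__':
    d=observe(load())
    t=[float(v) for v in sys.argv[1:5]]; plan(d,t)
E
python3 - <<'E'
from ctl import *
S=[env.get_state()]
p=S[0]['eef_pos']; print(S[0]['clock'],p,S[0]['ee_rot'])
D=np.load('pics/lift.npy',allow_pickle=True).item()
for n in ['scene','top']: print(n,look(S[0],n,D[n],.3))
x0=np.array([.3,0,0,.454]); pose=np.array([.5355,-.212,.094,.0568,0])
def endz(r,g,b):
    x=np.array([.3,0,b,g]); r0=0; tr=[]
    for v in r: x,_=prop(x,r0,v,.1,0); r0=v; tr.append(x[0])
    x,_=prop(x,r0,r0,.1,0); return x,tr
def cost(r):
    c=0
    for g,b in [(.454,0),(.43,0),(.475,0),(.454,.012),(.454,-.012)]:
        x,tr=endz(r,g,b); z=x[0]+x[1]/7; c+=(z+2*x[1]*0+ (3.83*r[-1])*.0-.10)**2*30+ x[1]**2*2+max(0,z-.17)**2*200
    dr=np.diff(np.r_[0,r]); return c+np.sum(dr**2)*1+ (r[-1]+.03)**2*50+np.sum(np.clip(np.abs(dr)-.07,0,None)**2)*1e3
res=minimize(cost,np.array([-.06,-.12,-.15,-.15,-.12,-.08,-.05,-.03]),method='Powell',options=dict(maxfev=900))
r=res.x.round(3); print(r)
for g,b in [(.454,0),(.43,0),(.475,0),(.454,.012),(.454,-.012)]:
    x,tr=endz(r,g,b); print(g,b,np.round(tr,3),x.round(3))
way=[np.r_[pose[:4],v] for v in r]; rw=rows(pose,way)
P=np.diag([.003**2,.01**2,.008**2,.02**2])
dump(dict(x=x0,P=P,pose=pose,plan=rw)); print(fmt(rw))
E
```

```text
4.35 [ 0.53535561 -0.21177328  0.09399772] [9.99597527e-01 2.83656805e-02 3.66137939e-04 1.92852274e-04]
scene (np.float64(0.299362138390064), np.float64(0.2235290510148502))
top (np.float64(0.3024952914816291), np.float64(0.30157251555880293))
[-0.054 -0.105 -0.138 -0.153 -0.164 -0.169 -0.09   0.027]
0.454 0 [ 0.246  0.191  0.124  0.045 -0.05  -0.163 -0.27  -0.273] [-0.189  0.581  0.     0.454]
0.43 0 [ 0.246  0.188  0.115  0.028 -0.073 -0.19  -0.298 -0.273] [-0.188  0.604  0.     0.43 ]
0.475 0 [ 0.246  0.193  0.132  0.058 -0.03  -0.138 -0.243 -0.273] [-0.19   0.562  0.     0.475]
0.454 0.012 [ 0.246  0.193  0.131  0.059 -0.027 -0.129 -0.224 -0.273] [-0.187  0.618  0.012  0.454]
0.454 -0.012 [ 0.246  0.189  0.117  0.03  -0.073 -0.196 -0.316 -0.273] [-0.191  0.544 -0.012  0.454]
1 0 0 0 -0.054 0 0; 1 0 0 0 -0.105 0 0; 1 0 0 0 -0.138 0 0; 1 0 0 0 -0.153 0 0; 1 0 0 0 -0.164 0 0; 1 0 0 0 -0.169 0 0; 1 0 0 0 -0.09 0 -0; 1 0 0 0 0.027 0 0
```

```bash
python3 - <<'E'
from ctl import *
x0=np.array([.3,0,0,.454]); pose=np.array([.5355,-.212,.094,.0568,0])
def endz(r,g,b):
    x=np.array([.3,0,b,g]); r0=0; tr=[]
    for v in r: x,_=prop(x,r0,v,.1,0); r0=v; tr.append(x[0])
    x,_=prop(x,r0,r0,.1,0); return x,tr
cs=[(.454,0),(.43,0),(.475,0),(.454,.012),(.454,-.012)]
def res(r):
    o=[]
    for g,b in cs:
        x,tr=endz(r,g,b); o+=[(x[0]-.07)/.05,x[1]/.1,(x[0]+x[1]/7+3.83*r[-1]*.7)/.05]
    return np.r_[o,np.diff(np.r_[0,r])/.05]
s=least_squares(res,[-.04,-.08,-.1,-.1,-.08,-.05,-.03,-.02],bounds=(-.2,.1)); r=s.x.round(3); print(r)
for g,b in cs:
    x,tr=endz(r,g,b); print(g,b,np.round(tr,3),x.round(3))
rw=rows(pose,[np.r_[pose[:4],v] for v in r])
dump(dict(x=x0,P=np.diag([.003**2,.01**2,.008**2,.02**2]),pose=pose,plan=rw)); print(fmt(rw))
E
```

```text
[ 0.01  -0.064 -0.077 -0.07  -0.054 -0.037 -0.023 -0.018]
0.454 0 [0.31  0.236 0.174 0.128 0.097 0.077 0.067 0.063] [ 0.061 -0.018  0.     0.454]
0.43 0 [0.31  0.236 0.171 0.121 0.085 0.06  0.044 0.035] [ 0.027 -0.083  0.     0.43 ]
0.475 0 [0.31  0.236 0.175 0.134 0.106 0.091 0.086 0.088] [0.093 0.056 0.    0.475]
0.454 0.012 [0.31  0.236 0.176 0.136 0.111 0.1   0.101 0.109] [0.122 0.139 0.012 0.454]
0.454 -0.012 [0.31  0.236 0.172 0.121 0.082 0.053 0.032 0.016] [-0.001 -0.178 -0.012  0.454]
1 0 0 0 0.01 0 -0; 1 0 0 0 -0.064 -0 0; 1 0 0 0 -0.077 0 0; 1 0 0 0 -0.07 0 0; 1 0 0 0 -0.054 0 0; 1 0 0 0 -0.037 -0 -0; 1 0 0 0 -0.023 0 0; 1 0 0 0 -0.018 0 0
```

>>> step_arm(series="1 0 0 0 0.01 0 0; 1 0 0 0 -0.064 0 0; 1 0 0 0 -0.077 0 0; 1 0 0 0 -0.07 0 0; 1 0 0 0 -0.054 0 0; 1 0 0 0 -0.037 0 0; 1 0 0 0 -0.023 0 0; 1 0 0 0 -0.018 0 0")

```text
clock: 5.15
eef_pos: [0.5352, -0.2121, 0.0934]
ee_rot: [1.0, 0.028, 0.0, 0.008]
contact_force: [0.5, 0.3, -8.1]
opening: 0.0236
grasp_force: 50.0
```

```bash
python3 ctl.py .5355 -.212 .094 .0568
```

```text
t 5.25 cmd [ 0.5355 -0.212   0.094   0.0568 -0.018 ] meas [ 0.5352 -0.2121  0.0934] yaw 0.0562 roll -0.0171 pitch 0.0000 F [-0.1  0.1 -8.2] grip 50
pred [ 0.063  -0.0223  0.      0.454 ] meas th [(np.float64(0.0034), np.float64(0.2)), (np.float64(0.0023), np.float64(0.2))] est [-0.007  -0.1365 -0.0018  0.4389] sd [0.0031 0.0306 0.0058 0.0132]
th plan [-0.013 -0.011 -0.009 -0.009 -0.009 -0.011 -0.014 -0.018] roll [ 0.01   0.008  0.006  0.004  0.002  0.    -0.002 -0.   ]
1 0 0 0 0.028 -0 -0; 1 0 0 0 0.026 -0 0; 1 0 0 0 0.024 0 -0; 1 0 0 0 0.022 -0 -0; 1 0 0 0 0.02 0 -0; 1 0 0 0 0.018 0 -0; 1 0 0 0 0.016 0 -0; 1 0 0 0 0.018 0 -0
```

```bash
sed -i "s/bounds=(-.2,.2),max_nfev=6/method='lm'/" ctl.py; python3 - <<'E'
from ctl import *
d=load(); d['plan']=[]; d=observe(d); plan(d,[.5355,-.212,.094,.0568])
E
```

```text
t 5.35 cmd [ 0.5355 -0.212   0.094   0.0568 -0.018 ] meas [ 0.5352 -0.2119  0.0934] yaw 0.0565 roll -0.0178 pitch 0.0001 F [ 0.2 -0.3 -8.4] grip 50
pred [-0.007  -0.1365 -0.0018  0.4389] meas th [(np.float64(-0.0055), np.float64(0.2)), (np.float64(-0.0087), np.float64(0.2))] est [-0.0167 -0.1229  0.0019  0.4314] sd [0.0032 0.0276 0.0044 0.0106]
th plan [-0.02  -0.013 -0.007 -0.003 -0.001 -0.001 -0.    -0.   ] roll [ 0.014  0.014  0.008  0.003  0.    -0.001 -0.002 -0.002]
1 0 0 0 0.032 -0 -0; 1 0 0 0 0.032 0 -0; 1 0 0 0 0.026 0 0; 1 0 0 0 0.021 0 -0; 1 0 0 0 0.018 -0 -0; 1 0 0 0 0.017 0 -0; 1 0 0 0 0.016 0 -0; 1 0 0 0 0.016 0 -0
```

>>> step_arm(series="1 0 0 0 0.032 0 0; 1 0 0 0 0.032 0 0; 1 0 0 0 0.026 0 0; 1 0 0 0 0.021 0 0; 1 0 0 0 0.018 0 0; 1 0 0 0 0.017 0 0; 1 0 0 0 0.016 0 0; 1 0 0 0 0.016 0 0")

```text
clock: 6.15
eef_pos: [0.5352, -0.2117, 0.0935]
ee_rot: [1.0, 0.028, 0.0, 0.001]
contact_force: [-0.5, 0.4, -8.0]
opening: 0.0237
grasp_force: 50.0
```

```bash
python3 ctl.py .5355 -.212 .094 .0568
```

```text
t 6.25 cmd [ 0.5355 -0.212   0.094   0.0568 -0.002 ] meas [ 0.5352 -0.2117  0.0935] yaw 0.0568 roll -0.0021 pitch -0.0000 F [ 0.4 -0.4 -7.8] grip 50
pred [ 3.000e-04 -2.000e-04  1.900e-03  4.314e-01] meas th [(np.float64(-0.0493), np.float64(0.3)), (np.float64(-0.0511), np.float64(0.1))] est [-0.0572 -0.1013 -0.0029  0.4421] sd [0.0025 0.0095 0.001  0.0042]
th plan [-0.052 -0.032 -0.017 -0.008 -0.003 -0.001 -0.    -0.   ] roll [0.052 0.043 0.027 0.015 0.008 0.005 0.004 0.003]
1 0 0 0 0.054 0 0; 1 0 0 0 0.045 0 0; 1 0 0 0 0.029 0 0; 1 0 0 0 0.017 0 -0; 1 0 0 0 0.01 0 -0; 1 0 0 0 0.007 0 -0; 1 0 0 0 0.006 0 -0; 1 0 0 0 0.005 0 0
```

>>> step_arm(series="1 0 0 0 0.054 0 0; 1 0 0 0 0.045 0 0; 1 0 0 0 0.029 0 0; 1 0 0 0 0.017 0 0; 1 0 0 0 0.01 0 0; 1 0 0 0 0.007 0 0; 1 0 0 0 0.006 0 0; 1 0 0 0 0.005 0 0")

```text
clock: 7.05
eef_pos: [0.5353, -0.2116, 0.0935]
ee_rot: [1.0, 0.028, -0.0, -0.001]
contact_force: [-0.2, 0.2, -8.0]
opening: 0.0238
grasp_force: 50.0
```

```bash
sed -i 's/\[1e-7,.02\*\*2,.001\*\*2,1e-6\]/[1e-7,.05**2,.004**2,4e-5]/' ctl.py; python3 ctl.py .5355 -.212 .094 .0568
```

```text
t 7.15 cmd [ 0.5355 -0.212   0.094   0.0568  0.003 ] meas [ 0.5352 -0.2117  0.0935] yaw 0.0568 roll 0.0029 pitch -0.0000 F [ 0.3 -0.9 -8.9] grip 50
pred [ 0.0012  0.0027 -0.0029  0.4421] meas th [(np.float64(-0.0343), np.float64(0.3)), (np.float64(-0.0346), np.float64(0.2))] est [-0.039  -0.0711 -0.0061  0.4443] sd [0.0028 0.0226 0.0033 0.0072]
th plan [-0.036 -0.022 -0.011 -0.005 -0.002 -0.001 -0.    -0.   ] roll [0.04  0.034 0.023 0.014 0.01  0.008 0.007 0.006]
1 0 0 0 0.037 0 -0; 1 0 0 0 0.031 0 -0; 1 0 0 0 0.02 0 0; 1 0 0 0 0.011 -0 0; 1 0 0 0 0.007 0 -0; 1 0 0 0 0.005 0 0; 1 0 0 0 0.004 0 -0; 1 0 0 0 0.003 0 -0
```

```bash
cat > fit.py <<'E'
from ctl import *
import ctl
seg=[([.01,-.064,-.077,-.07,-.054,-.037,-.023,-.018],[.0034,.0023,-.0055,-.0087]),
([.014,.014,.008,.003,0,-.001,-.002,-.002],[-.0493,-.0511]),([.052,.043,.027,.015,.008,.005,.004,.003],[-.0343,-.0346])]
def sim(p,seg=seg):
    b,g,k,c=p; ctl.K=k; ctl.C=c; x=np.array([.3,0,b,g]); r0=0; o=[]
    for rs,ms in seg:
        for r in rs: x,_=prop(x,r0,r,.1,0); r0=r
        for m in ms: o.append(x[0]-m); x,_=prop(x,r0,r0,.05,0)
    return np.array(o),x
prior=np.array([0,.454,.36,.05]); sd=np.array([.015,.02,.0001,.0001])
for s2 in ([.015,.02,1e-4,1e-4],[1e-4,.03,1e-4,1e-4],[.015,.02,.03,.01]):
    q=least_squares(lambda p:np.r_[sim(p)[0]/.002,(p-prior)/s2],prior,x_scale=s2)
    o,x=sim(q.x); print(q.x.round(4),q.cost.round(1),o.round(4),'state',x.round(4))
E
python3 fit.py
```

```text
[-0.013   0.0125  0.3599  0.0507] 1154.5 [-0.0345 -0.0337 -0.0261 -0.0231  0.0337  0.0355  0.0239  0.0242] state [-0.0104  0.0043 -0.013   0.0125]
[-0.0027  0.4137  0.3602  0.0487] 677.6 [-0.0055 -0.012  -0.0119 -0.0166 -0.0169 -0.0198  0.0176  0.0173] state [-0.018  -0.014  -0.0027  0.4137]
[-0.013   0.4105  0.4061  0.0799] 16.8 [ 0.0055  0.0003  0.0012 -0.0029 -0.0018 -0.0041  0.0028  0.0002] state [-0.0372 -0.0553 -0.013   0.4105]
```

```bash
cat >> fit.py <<'E'
print('--')
for s2 in ([.015,.02,.01,.03],[.015,.02,.02,.03]):
  for g0 in (.44,.47):
    q=least_squares(lambda p:np.r_[sim(p)[0]/.003,(p-prior)/s2],[-.01,g0,.37,.07],x_scale=s2,bounds=([-.05,.38,.25,.02],[.05,.52,.5,.2]))
    o,x=sim(q.x); print(q.x.round(4),q.cost.round(1),o.round(4),'state',x.round(4))
E
python3 fit.py | sed -n '/--/,$p'
```

```text
--
[-0.0112  0.3969  0.3748  0.0681] 11.7 [ 0.0066  0.0012  0.002  -0.0021 -0.0032 -0.0059  0.0032  0.0006] state [-0.0369 -0.0578 -0.0112  0.3969]
[-0.0112  0.3969  0.3748  0.0681] 11.7 [ 0.0066  0.0012  0.002  -0.0021 -0.0032 -0.0059  0.0032  0.0006] state [-0.0369 -0.0578 -0.0112  0.3969]
[-0.0123  0.4124  0.4006  0.0765] 9.5 [ 0.0059  0.0007  0.0016 -0.0026 -0.0024 -0.0048  0.003   0.0003] state [-0.0371 -0.0565 -0.0123  0.4124]
[-0.0123  0.4124  0.4006  0.0765] 9.5 [ 0.0059  0.0007  0.0016 -0.0026 -0.0024 -0.0048  0.003   0.0003] state [-0.0371 -0.0565 -0.0123  0.4124]
```

```bash
cat > fit2.py <<'E'
from fit import seg
import numpy as np
from scipy.optimize import least_squares
def sim(p,seg=seg,dt=.005):
    b,g,k,c,tf,lag=p; s=g/.454; th,w=.3,0.; r0=0;ra=0.;o=[]
    def run(r0,r1,T):
        nonlocal th,w,ra
        n=round(T/dt)
        for i in range(n):
            rt=r0+(r1-r0)*(i+1)/n; rd=(rt-ra)/(lag+dt); ra+=dt*rd
            w=w+dt*(g*th-k*(th-ra-b)-c*(w-rd)-tf*np.tanh((w-rd)/.02))/(.0091*s); th+=dt*w
            if th-ra>.3: th=.3+ra; w=rd
    for rs,ms in seg:
        for r in rs: run(r0,r,.1); r0=r
        for m in ms: o.append(th-m); run(r0,r0,.05)
    return np.array(o),(th,w)
pr=np.array([0,.454,.36,.05,0,.02])
if __name__=='__main__':
  for s2 in ([.01,.02,.005,.005,1e-5,1e-4],[.01,.02,.005,.005,.005,1e-4],[.01,.02,.005,.005,1e-5,.05],[.01,.02,.005,.005,.005,.05],[.01,.02,.005,.03,1e-5,1e-4]):
    best=None
    for g0 in (.44,.47):
      for b0 in (-.01,0):
        x0=pr.copy(); x0[0]=b0;x0[1]=g0
        if s2[4]>1e-4: x0[4]=.002
        q=least_squares(lambda p:np.r_[sim(p)[0]/.003,(p-pr)/s2],x0,x_scale=s2,bounds=([-.05,.38,.25,.02,-1e-3,0],[.05,.52,.5,.2,.02,.2]))
        if best is None or q.cost<best.cost: best=q
    o,x=sim(best.x); print(best.x.round(4),best.cost.round(1),o.round(4),np.round(x,4))
E
python3 fit2.py | tail -5
```

```text
[-0.008   0.4055  0.3625  0.0559  0.      0.02  ] 18.7 [ 0.0092  0.0033  0.0037 -0.0007 -0.0065 -0.0097  0.0039  0.0015] [-0.0358 -0.0561]
[-0.0126  0.417   0.3632  0.0444  0.0059  0.02  ] 5.6 [ 0.0045 -0.0008  0.0008 -0.0021 -0.0005 -0.0012  0.0008 -0.0002] [-0.036  -0.0222]
[-0.0074  0.4159  0.362   0.0546  0.      0.    ] 15.1 [ 0.0087  0.003   0.0035 -0.0009 -0.0055 -0.009   0.0035  0.001 ] [-0.0365 -0.0587]
[-0.0122  0.4235  0.3628  0.0444  0.0057  0.0016] 4.7 [ 0.004  -0.0009  0.001  -0.0018 -0.0005 -0.0013  0.0008 -0.0002] [-0.036 -0.023]
[-0.011   0.383   0.3646  0.0635  0.      0.02  ] 17.0 [ 0.0077  0.002   0.0027 -0.0017 -0.0049 -0.0076  0.0039  0.0013] [-0.0362 -0.0573]
```

```bash
sed -i 's/-C\*(w-rd)+ML/-C*(w-rd)-TF*np.tanh((w-rd)\/.02)+ML/; s/^K,C,ML=.36,.05,.0463/K,C,ML,TF=.362,.045,.0463,.0056/' ctl.py
python3 - <<'E'
from ctl import *
d=load(); d['plan']=[]; d['x']=np.array([-.036,-.023,-.0122,.423]); d['P']=np.diag([.002**2,.03**2,.004**2,.01**2]); d=observe(d); plan(d,[.5355,-.212,.094,.0568])
E
```

```text
t 7.25 cmd [ 0.5355 -0.212   0.094   0.0568  0.003 ] meas [ 0.5352 -0.2117  0.0934] yaw 0.0567 roll 0.0030 pitch 0.0000 F [ 0.2  1.  -7.4] grip 50
pred [-0.036  -0.023  -0.0122  0.423 ] meas th [(np.float64(-0.0398), np.float64(0.2)), (np.float64(-0.0401), np.float64(0.1))] est [-0.0401 -0.0247 -0.0123  0.4231] sd [0.0021 0.0147 0.0042 0.0102]
th plan [-0.033 -0.019 -0.009 -0.004 -0.002 -0.001 -0.001 -0.001] roll [0.035 0.037 0.033 0.029 0.026 0.025 0.023 0.022]
1 0 0 0 0.032 0 0; 1 0 0 0 0.034 -0 0; 1 0 0 0 0.03 0 -0; 1 0 0 0 0.026 0 -0; 1 0 0 0 0.023 0 -0; 1 0 0 0 0.022 0 -0; 1 0 0 0 0.02 0 -0; 1 0 0 0 0.019 -0 0
```

>>> step_arm(series="1 0 0 0 0.032 0 0; 1 0 0 0 0.034 0 0; 1 0 0 0 0.03 0 0; 1 0 0 0 0.026 0 0; 1 0 0 0 0.023 0 0; 1 0 0 0 0.022 0 0; 1 0 0 0 0.02 0 0; 1 0 0 0 0.019 0 0")

```text
clock: 8.05
eef_pos: [0.5353, -0.2116, 0.0935]
ee_rot: [1.0, 0.028, -0.0, -0.011]
contact_force: [0.6, -0.8, -8.3]
opening: 0.0233
grasp_force: 50.0
```

```bash
python3 ctl.py .5355 -.212 .094 .0568
```

```text
t 8.15 cmd [ 0.5355 -0.212   0.094   0.0568  0.022 ] meas [ 0.5352 -0.2116  0.0935] yaw 0.0569 roll 0.0219 pitch -0.0000 F [-0.1 -0.1 -7.1] grip 50
pred [-0.0006  0.0018 -0.0123  0.4231] meas th [(np.float64(0.0664), np.float64(0.2)), (np.float64(0.081), np.float64(0.2))] est [0.0788 0.0951 0.0024 0.4191] sd [0.0025 0.0212 0.0036 0.0117]
th plan [0.069 0.041 0.021 0.009 0.003 0.001 0.001 0.001] roll [-0.051 -0.049 -0.035 -0.025 -0.02  -0.016 -0.015 -0.013]
1 0 0 0 -0.073 -0 0; 1 0 0 0 -0.071 -0 0; 1 0 0 0 -0.057 -0 0; 1 0 0 0 -0.047 0 0; 1 0 0 0 -0.042 -0 -0; 1 0 0 0 -0.038 0 0; 1 0 0 0 -0.037 0 0; 1 0 0 0 -0.035 0 0
```

```bash
sed -i "s/^pr=/seg[2]=(seg[2][0],[-.0343,-.0346,-.0398,-.0401]); seg.append(([.035,.037,.033,.029,.026,.025,.023,.022],[.0664,.081]))\npr=/" fit2.py; sed -i '/^prior/,$d' fit.py; python3 fit2.py
```

```text
[-0.0053  0.4254  0.3622  0.0495  0.      0.02  ] 20.9 [ 0.0105  0.0043  0.0047  0.0002 -0.0073 -0.011   0.0023  0.0001  0.0027
  0.0002  0.0027 -0.0027] [0.0879 0.1978]
[-0.0051  0.4428  0.3621  0.0382  0.0034  0.02  ] 14.0 [ 0.0079  0.0018  0.0027 -0.001  -0.0052 -0.0073  0.0007 -0.0004  0.0035
  0.0025  0.0026 -0.0033] [0.087  0.1924]
[-0.0055  0.43    0.3618  0.0499  0.      0.    ] 16.6 [ 0.0096  0.0037  0.0042 -0.0003 -0.006  -0.0098  0.0023 -0.0001  0.0023
 -0.0004  0.0027 -0.0026] [0.0881 0.2005]
[-0.005   0.4497  0.3616  0.0378  0.0034  0.0007] 11.4 [ 0.0068  0.0013  0.0026 -0.0008 -0.0042 -0.0064  0.0004 -0.0007  0.0031
  0.002   0.0026 -0.003 ] [0.0877 0.2013]
[-0.0053  0.4255  0.3621  0.0495  0.      0.02  ] 20.9 [ 0.0105  0.0044  0.0047  0.0002 -0.0073 -0.011   0.0022  0.0001  0.0026
  0.0002  0.0027 -0.0027] [0.088  0.1983]
```

```bash
sed -i 's/^K,C,ML,TF=.*/K,C,ML,TF=.361,.047,.0463,.001; DT=.01/' ctl.py
sed -i 's/\[1e-7,.05\*\*2,.004\*\*2,4e-5\]/[1e-7,.04**2,.001**2,1e-5]/' ctl.py
python3 - <<'E'
from ctl import *
d=load(); d['plan']=[]; d['x']=np.array([.0878,.199,-.0055,.433]); d['P']=np.diag([.003**2,.03**2,.002**2,.008**2]); plan(d,[.5355,-.212,.094,.0568])
E
```

```text
th plan [0.083 0.051 0.027 0.012 0.005 0.002 0.001 0.   ] roll [-0.068 -0.056 -0.031 -0.013 -0.003  0.001  0.003  0.004]
1 0 0 0 -0.09 -0 0; 1 0 0 0 -0.078 0 0; 1 0 0 0 -0.053 0 0; 1 0 0 0 -0.035 -0 0; 1 0 0 0 -0.025 0 0; 1 0 0 0 -0.021 -0 0; 1 0 0 0 -0.019 -0 0; 1 0 0 0 -0.018 0 -0
```

>>> step_arm(series="1 0 0 0 -0.09 0 0; 1 0 0 0 -0.078 0 0; 1 0 0 0 -0.053 0 0; 1 0 0 0 -0.035 0 0; 1 0 0 0 -0.025 0 0; 1 0 0 0 -0.021 0 0; 1 0 0 0 -0.019 0 0; 1 0 0 0 -0.018 0 0")

```text
clock: 8.95
eef_pos: [0.5352, -0.2117, 0.0934]
ee_rot: [1.0, 0.028, -0.0, -0.002]
contact_force: [-0.3, 1.0, -6.9]
opening: 0.0239
grasp_force: 50.0
```

```bash
python3 ctl.py .5355 -.212 .094 .0568
```

```text
t 9.05 cmd [ 0.5355 -0.212   0.094   0.0568  0.004 ] meas [ 0.5352 -0.2117  0.0934] yaw 0.0568 roll 0.0042 pitch 0.0001 F [ 0.2  0.  -8.5] grip 50
pred [ 0.001   0.0007 -0.0055  0.433 ] meas th [(np.float64(0.1567), np.float64(0.2)), (np.float64(0.1743), np.float64(0.1))] est [0.1823 0.277  0.0049 0.4566] sd [0.0025 0.0171 0.0018 0.008 ]
th plan [0.179 0.144 0.118 0.099 0.078 0.058 0.042 0.027] roll [-0.121 -0.098 -0.069 -0.066 -0.064 -0.053 -0.04  -0.042]
1 0 0 0 -0.125 0 -0; 1 0 0 0 -0.102 0 -0; 1 0 0 0 -0.073 0 -0; 1 0 0 0 -0.07 -0 0; 1 0 0 0 -0.068 -0 0; 1 0 0 0 -0.057 -0 0; 1 0 0 0 -0.044 -0 0; 1 0 0 0 -0.046 -0 0
```

```bash
cat > fit3.py <<'E'
import numpy as np
from fit2 import seg
from scipy.optimize import least_squares
seg.append(([-.068,-.056,-.031,-.013,-.003,.001,.003,.004],[.1567,.1743]))
def sim(p,seg=seg,dt=.005):
    b,g,k,c,tf,lag,I,off=p; th,w=.3,0.; r0=0;ra=0.;o=[]
    def run(r0,r1,T):
        nonlocal th,w,ra
        n=round(T/dt)
        for i in range(n):
            rt=r0+(r1-r0)*(i+1)/n; rd=(rt-ra)/(lag+dt); ra+=dt*rd
            w=w+dt*(g*th-k*(th-ra-b)-c*(w-rd)-tf*np.tanh((w-rd)/.01))/I; th+=dt*w
            if th-ra>.3: th=.3+ra; w=rd
    for rs,ms in seg:
        for r in rs: run(r0,r,.1); r0=r
        for m in ms: o.append(th+off-m); run(r0,r0,.05)
    return np.array(o),(th,w)
pr=np.array([0,.454,.36,.05,.0,.01,.0091,0]); lo=[-.05,.36,.25,.01,-.001,0,.005,-.05]; hi=[.05,.56,.5,.2,.02,.2,.02,.05]
if __name__=='__main__':
  for name,s2 in dict(nofric=[.01,.03,.01,.01,1e-6,1e-6,.001,1e-6],fric=[.01,.03,.01,.01,.005,1e-6,.001,1e-6],lag=[.01,.03,.01,.01,1e-6,.05,.001,1e-6],all=[.01,.03,.02,.02,.005,.05,.001,1e-6]).items():
    best=None; s2=np.array(s2); rng=np.random.default_rng(0)
    for t in range(6):
        x0=np.clip(pr+rng.normal(size=8)*s2*.7,np.array(lo)+1e-9,np.array(hi)-1e-9)
        # continuation: fit progressively
        for n in (1,2,3,4,5):
            q=least_squares(lambda p:np.r_[sim(p,seg[:n])[0]/.004,(p-pr)/s2],x0,x_scale=s2,bounds=(lo,hi),max_nfev=15); x0=q.x
        if best is None or q.cost<best.cost: best=q
    o,x=sim(best.x); p=best.x; s=(-p[3]+np.sqrt(p[3]**2+4*p[6]*(p[1]-p[2])))/2/p[6]
    print(name,p.round(4),'cost',best.cost.round(1),'tau',(1/s).round(2),o.round(4),np.round(x,4))
E
time python3 fit3.py
```

```text
nofric [-0.0014  0.4426  0.3563  0.0446 -0.      0.01    0.0104 -0.    ] cost 31.7 tau 0.69 [ 0.0081  0.0019  0.0024 -0.0019 -0.0078 -0.0112 -0.0002 -0.0017  0.0015
 -0.0004  0.0187  0.0171 -0.0022 -0.0077] [0.1797 0.2707]
fric [-0.0022  0.4585  0.354   0.0339  0.0031  0.01    0.0103 -0.    ] cost 8.8 tau 0.52 [ 0.0089  0.003   0.0041  0.0007 -0.0027 -0.0047 -0.0029 -0.0039  0.0002
 -0.0007  0.005   0.002   0.0038 -0.0001] [0.1894 0.3176]
lag [-0.0021  0.438   0.3565  0.0457 -0.      0.0054  0.01   -0.    ] cost 57.9 tau 0.73 [ 0.0073  0.0011  0.0016 -0.0027 -0.0078 -0.0113  0.0027  0.0013  0.0046
  0.0028  0.0278  0.0262 -0.0022 -0.0086] [0.1779 0.2514]
all [-0.003   0.4564  0.3548  0.0329  0.0036  0.0071  0.0097 -0.    ] cost 10.2 tau 0.51 [ 0.0076  0.0018  0.0029 -0.0005 -0.0036 -0.0055 -0.0025 -0.0033  0.0009
  0.0003  0.0102  0.0071  0.0016 -0.0032] [0.1854 0.2977]
real	0m13.682s
user	0m14.208s
sys	0m0.052s
```

```bash
sed -i 's/^K,C,ML,TF=.*/K,C,ML,TF=.354,.034,.0463,.0031; DT=.01/; s/s=g\/.454/s=g\/.458/; s/(.0091\*s)/(.0102*s)/; s/(w-rd)\/.02)/(w-rd)\/.01)/' ctl.py
python3 - <<'E'
from ctl import *
d=load(); d['plan']=[]; d['x']=np.array([.187,.308,-.0023,.458]); d['P']=np.diag([.003**2,.02**2,.0015**2,.006**2]); plan(d,[.5355,-.212,.094,.0568])
x,pose=d['x'],d['pose']; rs=[q[4] for q in apply(pose,d['plan'])]
for g,b,w in [(.458,-.0023,.308),(.468,-.0023,.308),(.448,-.0023,.308),(.458,.002,.308),(.458,-.006,.308),(.458,-.0023,.34),(.458,-.0023,.27)]:
    X=np.array([.187,w,b,g]); r0=pose[4]; o=[]
    for r in rs: X,_=prop(X,r0,r,.1,0); r0=r; o.append(X[0])
    print(g,b,w,np.round(o,3),X[1].round(3))
E
```

```text
th plan [0.2   0.194 0.187 0.173 0.155 0.134 0.112 0.088] roll [-0.1   -0.064 -0.079 -0.082 -0.081 -0.077 -0.07  -0.068]
1 0 0 0 -0.104 -0 0; 1 0 0 0 -0.068 -0 0; 1 0 0 0 -0.083 0 -0; 1 0 0 0 -0.086 -0 0; 1 0 0 0 -0.085 0 0; 1 0 0 0 -0.081 0 0; 1 0 0 0 -0.074 0 0; 1 0 0 0 -0.072 -0 0
0.458 -0.0023 0.308 [0.2   0.194 0.188 0.173 0.156 0.135 0.113 0.089] -0.252
0.468 -0.0023 0.308 [ 0.2    0.112  0.043 -0.026 -0.101 -0.185 -0.282 -0.368] 0.02
0.448 -0.0023 0.308 [0.199 0.19  0.179 0.16  0.137 0.11  0.079 0.046] -0.355
0.458 0.002 0.308 [ 0.2    0.113  0.044 -0.023 -0.095 -0.175 -0.265 -0.368] 0.02
0.458 -0.006 0.308 [0.199 0.192 0.183 0.166 0.144 0.119 0.091 0.06 ] -0.333
0.458 -0.0023 0.34 [ 0.2    0.112  0.042 -0.029 -0.104 -0.188 -0.284 -0.368] 0.02
0.458 -0.0023 0.27 [0.197 0.188 0.179 0.163 0.142 0.119 0.093 0.065] -0.299
```

```bash
python3 - <<'E'
s=open('ctl.py').read()
s=s.replace("def prop(x,r0,r1,T,a,P=None,Q=0):","def prop(x,r0,r1,T,a,P=None,clamp=True):").replace("if abs(ph)>.3:","if clamp and abs(ph)>.3:")
s=s.replace("a[k] if k<8 else (a[8] if k==8 else 0)); r0=r[k]; ","a[k] if k<8 else (a[8] if k==8 else 0),clamp=False); r0=r[k]; pen.append(max(0,abs(X[0]-r0)-LIM)/.004)")
s=s.replace("X=x.copy(); r0=pose[4]; out=[]","X=x.copy(); r0=pose[4]; out=[]; pen=[]").replace("r0,r0,.1,0)\n        X=out","r0,r0,.1,0,clamp=False)\n        X=out").replace("return np.r_[out,dr","return np.r_[out,pen,dr").replace("DT=.01\n","DT=.01; LIM=.235\n",1)
open('ctl.py','w').write(s)
E
python3 - <<'E'
from ctl import *
d=load(); d['plan']=[]; d['x']=np.array([.187,.308,-.0023,.458]); plan(d,[.5355,-.212,.094,.0568])
pose=d['pose']; rs=[q[4] for q in apply(pose,d['plan'])]
for g,b,w in [(.458,-.0023,.308),(.468,-.0023,.308),(.448,-.0023,.308),(.458,.002,.308),(.458,-.006,.308),(.458,-.0023,.34),(.458,-.0023,.27)]:
    X=np.array([.187,w,b,g]); r0=pose[4]; o=[];ph=[]
    for r in rs:
        X,_=prop(X,r0,(r0+r)/2,.05,0); ph.append(X[0]-(r0+r)/2); X,_=prop(X,(r0+r)/2,r,.05,0); r0=r; o.append(X[0]); ph.append(X[0]-r)
    print(g,b,w,np.round(o,3),X[1].round(3),'maxphi',max(ph).round(3))
E
```

```text
th plan [0.197 0.185 0.169 0.143 0.105 0.063 0.033 0.016] roll [-0.113 -0.075 -0.094 -0.098 -0.114 -0.068 -0.028 -0.007]
1 0 0 0 -0.117 0 0; 1 0 0 0 -0.079 0 0; 1 0 0 0 -0.098 0 -0; 1 0 0 0 -0.102 0 0; 1 0 0 0 -0.118 -0 0; 1 0 0 0 -0.072 -0 0; 1 0 0 0 -0.032 0 0; 1 0 0 0 -0.011 0 0
0.458 -0.0023 0.308 [ 0.187  0.086 -0.001 -0.091 -0.195 -0.31  -0.328 -0.307] 0.21 maxphi 0.3
0.468 -0.0023 0.308 [ 0.187  0.085 -0.002 -0.092 -0.197 -0.314 -0.328 -0.307] 0.21 maxphi 0.3
0.448 -0.0023 0.308 [ 0.187  0.085 -0.002 -0.093 -0.196 -0.31  -0.328 -0.307] 0.21 maxphi 0.3
0.458 0.002 0.308 [ 0.187  0.085 -0.001 -0.089 -0.19  -0.301 -0.328 -0.307] 0.21 maxphi 0.3
0.458 -0.006 0.308 [ 0.187  0.085 -0.003 -0.096 -0.202 -0.322 -0.328 -0.307] 0.21 maxphi 0.3
0.458 -0.0023 0.34 [ 0.187  0.084 -0.003 -0.095 -0.199 -0.316 -0.328 -0.307] 0.21 maxphi 0.3
0.458 -0.0023 0.27 [ 0.187  0.086 -0.001 -0.091 -0.195 -0.31  -0.328 -0.307] 0.21 maxphi 0.3
```

```bash
cat > rob.py <<'E'
from ctl import *
def robust(d,target,scen,ymax=.04,lim=.25,ysc=.02,asc=.6,r_init=None,nb=2,save=True,wth=.03):
    """joint plan of roll rows (all blocks) and extra y rows (first block) over several parameter scenarios"""
    pose=d['pose']; N=8*nb; base=[pose[:4]+(np.array(target)-pose[:4])*u for u in smooth()]
    def run(v,X):
        r=v[:N]; y=v[N:]; r0=pose[4]; X=X.copy(); o=[];pen=[];tr=[]
        a=accs([yh(q)+e for q,e in zip(base,y)],yh(pose))
        for k in range(N):
            ak=a[k] if k<=8 else 0; rm=(r0+r[k])/2
            for (p,q) in ((r0,rm),(rm,r[k])):
                X,_=prop(X,p,q,.05,ak,clamp=False); pen.append(max(0,abs(X[0]-q)-lim)/.006)
            r0=r[k]; tr.append(X[0]); o+=[X[0]/wth*(1 if k>3 else .3),X[1]/.2*(1 if k>3 else .3)]
            if k%8==7: X,_=prop(X,r0,r0,.1,0,clamp=False)
        z=X[0]+X[1]/5.2
        return np.r_[o,pen,z/.02],tr,a,X
    def F(v):
        dr=np.diff(np.r_[pose[4],v[:N]]); y=v[N:]
        a=accs([yh(q)+e for q,e in zip(base,y)],yh(pose))
        return np.r_[np.concatenate([run(v,s)[0] for s in scen])/np.sqrt(len(scen)),dr/.05,np.clip(np.abs(dr)-.1,0,None)/.003,a/asc,y/ysc*.3,v[:N]/.1]
    x0=np.r_[np.zeros(N)+(d['x'][0]*-.35 if r_init is None else r_init),np.zeros(8)]
    res=least_squares(F,x0,bounds=(np.r_[-.2*np.ones(N),-(ymax+1e-6)*np.ones(8)],np.r_[.2*np.ones(N),(ymax+1e-6)*np.ones(8)]),max_nfev=40)
    v=res.x; way=[np.r_[b[0],b[1]+y,b[2:4],r] for b,y,r in zip(base,v[N:],v[:8])]
    rw=rows(pose,way); d['plan']=rw
    if save: dump(d)
    print('cost',res.cost.round(1),'roll',v[:8].round(3),'y',v[N:].round(3),'a',run(v,scen[0])[2].round(2))
    for s in scen:
        o,tr,a,X=run(v,s); rr=np.r_[v[:8]]; print(s.round(3),np.round(tr[:8],3),'phi',(np.array(tr[:8])-rr).max().round(3),(np.array(tr[:8])-rr).min().round(3))
    print(fmt(rw))
E
cat > r1.py <<'E'
from rob import *
d=load(); d['plan']=[]; x=np.array([.187,.308,-.0023,.458]); d['x']=x
sc=[x]+[x+np.array(q) for q in ([0,.04,0,0],[0,-.04,0,0],[0,0,.005,0],[0,0,-.005,0])]
robust(d,[.5355,-.212,.094,.0568],sc)
E
time python3 r1.py
```

```text
cost 180.8 roll [-0.076 -0.069 -0.059 -0.065 -0.067 -0.068 -0.064 -0.061] y [-0.008 -0.007 -0.005 -0.012 -0.013 -0.012 -0.009 -0.005] a [-0.78  0.87  0.08 -0.88  0.64  0.19  0.21  0.07 -0.39]
[ 0.187  0.308 -0.002  0.458] [0.189 0.181 0.191 0.18  0.165 0.165 0.168 0.171] phi 0.265 0.232
[ 0.187  0.348 -0.002  0.458] [0.192 0.187 0.198 0.187 0.174 0.175 0.178 0.181] phi 0.268 0.241
[ 0.187  0.268 -0.002  0.458] [0.185 0.175 0.184 0.172 0.157 0.156 0.158 0.16 ] phi 0.261 0.221
[0.187 0.308 0.003 0.458] [0.189 0.184 0.196 0.186 0.175 0.177 0.182 0.187] phi 0.266 0.242
[ 0.187  0.308 -0.007  0.458] [0.188 0.178 0.187 0.173 0.156 0.153 0.153 0.154] phi 0.264 0.214
1 -0.04 0.78 -0 -0.08 0 0; 1 -0.04 0.69 -0 -0.073 0 -0; 1 -0.03 0.53 -0 -0.063 -0 0; 1 -0.07 1.24 -0 -0.069 -0 0; 1 -0.08 1.32 -0.01 -0.071 -0 0; 1 -0.07 1.21 -0 -0.072 -0 0; 1 -0.05 0.89 -0 -0.068 -0 0; 1 -0.03 0.49 -0 -0.065 -0 0
real	0m7.946s
user	0m18.500s
sys	0m0.068s
```

```bash
sed -i 's/(w-rd)\/.01)/(w-rd)\/WID)/; s/LIM=.235/LIM=.235; WID=.01/' ctl.py
sed -i "s/^from ctl import \*/from ctl import *\nimport ctl/; s/    res=least_squares(F,x0/    tf=ctl.TF; ctl.TF=0; res=least_squares(F,x0/; s/max_nfev=40)/max_nfev=60); ctl.TF=tf/; s/v\[:N\]\/.1\]/v[:N]\/.4]/" rob.py
sed -i 's/0568\],sc)/0568],sc,ymax=.05,asc=1.2,ysc=.03)/' r1.py; time python3 r1.py
```

```text
cost 302.5 roll [-0.071 -0.097 -0.094 -0.075 -0.047 -0.027 -0.01   0.003] y [-0.015 -0.03  -0.042 -0.049 -0.05  -0.049 -0.047 -0.046] a [-1.47 -0.06  0.34  0.45  0.7   0.19  0.04 -0.06 -0.12]
[ 0.187  0.308 -0.002  0.458] [0.176 0.121 0.07  0.032 0.018 0.021 0.028 0.039] phi 0.246 0.035
[ 0.187  0.348 -0.002  0.458] [0.179 0.127 0.078 0.044 0.032 0.038 0.05  0.063] phi 0.25 0.059
[ 0.187  0.268 -0.002  0.458] [0.172 0.115 0.061 0.021 0.004 0.003 0.007 0.013] phi 0.243 0.009
[0.187 0.308 0.003 0.458] [0.176 0.124 0.076 0.043 0.034 0.044 0.059 0.076] phi 0.247 0.069
[ 0.187  0.308 -0.007  0.458] [ 0.175  0.118  0.063  0.022  0.002 -0.002 -0.003 -0.003] phi 0.245 -0.006
1 -0.08 1.47 -0.01 -0.075 -0 -0; 1 -0.17 3 -0.01 -0.101 -0 -0; 1 -0.24 4.19 -0.02 -0.098 -0 0; 1 -0.28 4.94 -0.02 -0.079 -0 -0; 1 -0.28 4.99 -0.02 -0.051 -0 0; 1 -0.28 4.85 -0.02 -0.031 0 0; 1 -0.27 4.68 -0.02 -0.014 -0 0; 1 -0.26 4.56 -0.02 -0.001 0 -0
real	0m3.597s
user	0m8.247s
sys	0m0.080s
```

>>> step_arm(series="1 -0.08 1.47 -0.01 -0.075 0 0; 1 -0.17 3 -0.01 -0.101 0 0; 1 -0.24 4.19 -0.02 -0.098 0 0; 1 -0.28 4.94 -0.02 -0.079 0 0; 1 -0.28 4.99 -0.02 -0.051 0 0; 1 -0.28 4.85 -0.02 -0.031 0 0; 1 -0.27 4.68 -0.02 -0.014 0 0; 1 -0.26 4.56 -0.02 -0.001 0 0")

```text
clock: 9.85
eef_pos: [0.5352, -0.2571, 0.0934]
ee_rot: [1.0, 0.028, -0.0, -0.002]
contact_force: [0.3, -0.1, -8.1]
opening: 0.0233
grasp_force: 50.0
```

```bash
cat > go.py <<'E'
from rob import *
d=observe(load()); x=d['x']; sd=np.sqrt(np.diag(d['P']))
sc=[x,x+[0,.03,0,0],x-[0,.03,0,0],x+[0,0,.003,0],x-[0,0,.003,0]]
t=[float(v) for v in sys.argv[1:5]] if len(sys.argv)>4 else d['pose'][:4]
robust(d,t,sc,ymax=float(sys.argv[5]) if len(sys.argv)>5 else .0,lim=.22,r_init=0)
E
python3 go.py
```

```text
t 9.95 cmd [ 0.5355 -0.2577  0.094   0.0568  0.003 ] meas [ 0.5352 -0.2571  0.0934] yaw 0.0569 roll 0.0045 pitch 0.0000 F [ 0.3 -0.2 -8.2] grip 50
pred [ 0.0362  0.1162 -0.0023  0.458 ] meas th [(np.float64(0.1024), np.float64(0.1)), (np.float64(0.1141), np.float64(0.2))] est [ 0.1274  0.2692 -0.0007  0.4659] sd [0.0027 0.018  0.0016 0.0057]
cost 137.7 roll [-0.082 -0.09  -0.11  -0.083 -0.024  0.001  0.007  0.005] y [-0. -0.  0. -0.  0.  0.  0.  0.] a [-0.  0.  0. -0.  0. -0. -0. -0.  0.]
[ 0.127  0.269 -0.001  0.466] [0.139 0.126 0.1   0.064 0.037 0.026 0.026 0.031] phi 0.221 0.019
[ 0.127  0.299 -0.001  0.466] [0.141 0.131 0.105 0.071 0.044 0.035 0.038 0.045] phi 0.224 0.031
[ 0.127  0.239 -0.001  0.466] [0.136 0.122 0.094 0.057 0.028 0.015 0.013 0.014] phi 0.218 0.006
[0.127 0.269 0.002 0.466] [0.139 0.128 0.103 0.069 0.044 0.037 0.042 0.05 ] phi 0.221 0.035
[ 0.127  0.269 -0.004  0.466] [0.138 0.125 0.097 0.059 0.029 0.014 0.01  0.009] phi 0.22 0.003
1 -0 0 -0 -0.085 0 -0; 1 -0 0 -0 -0.093 -0 0; 1 0 -0 0 -0.113 0 -0; 1 -0 0 -0 -0.086 0 0; 1 0 -0 0 -0.027 0 0; 1 0 -0 0 -0.002 -0 0; 1 0 -0 0 0.004 -0 0; 1 0 -0 0 0.002 0 0
```

```bash
cat > fit4.py <<'E'
import numpy as np,sys
from scipy.optimize import least_squares
import fit3
segs=[(r,m,None) for r,m in fit3.seg]
exec(open('extra.py').read())
def sim(p,segs=segs,dt=.005,x0=(.3,0.),ra0=0.,yh0=None):
    b,g,k,c,tf,lag,I,ml=p; th,w=x0; r0=ra0;ra=ra0;o=[]
    def run(r0,r1,T,a):
        nonlocal th,w,ra
        n=round(T/dt)
        for i in range(n):
            rt=r0+(r1-r0)*(i+1)/n; rd=(rt-ra)/(lag+dt); ra+=dt*rd
            w=w+dt*(g*th-k*(th-ra-b)-c*(w-rd)-tf*np.tanh((w-rd)/.01)+ml*a)/I; th+=dt*w
            if th-ra>.3: th=.3+ra; w=rd
            if th-ra<-.3: th=-.3+ra; w=rd
    for rs,ms,y in segs:
        if y is None: a=np.zeros(9)
        else: v=np.diff(np.r_[0,y])/.1; a=np.diff(np.r_[0,v,0])/.1
        for r,ai in zip(rs,a): run(r0,r,.1,ai); r0=r
        for j,m in enumerate(ms): o.append(th-m); run(r0,r0,.05,a[8]*(j<2))
    return np.array(o),(th,w)
pr=np.array([0,.454,.36,.05,.0,.01,.0091,.0463]); lo=[-.05,.36,.25,.01,-.001,0,.005,.02]; hi=[.05,.56,.5,.2,.02,.2,.02,.08]
if __name__=='__main__':
  S=dict(fric=[.01,.03,.01,.01,.005,.01,.001,.005],all=[.01,.03,.03,.02,.005,.04,.001,.008],nofric=[.01,.03,.02,.02,1e-6,.03,.001,.008])
  for name,s2 in S.items():
    best=None; s2=np.array(s2); rng=np.random.default_rng(0)
    for t in range(4):
        x0=np.clip(pr+rng.normal(size=8)*s2*.7,np.array(lo)+1e-9,np.array(hi)-1e-9)
        for n in range(1,len(segs)+1):
            q=least_squares(lambda p:np.r_[sim(p,segs[:n])[0]/.004,(p-pr)/s2],x0,x_scale=s2,bounds=(lo,hi),max_nfev=15); x0=q.x
        if best is None or q.cost<best.cost: best=q
    o,x=sim(best.x,segs); p=best.x; s=(-p[3]+np.sqrt(p[3]**2+4*p[6]*(p[1]-p[2])))/2/p[6]
    print(name,p.round(4),'cost',best.cost.round(1),'tau',(1/s).round(2),o.round(4),np.round(x,4))
E
cat > extra.py <<'E'
segs.append(([-.071,-.097,-.094,-.075,-.047,-.027,-.01,.003],[.1024,.1141],-.01*np.array([1.47,3,4.19,4.94,4.99,4.85,4.68,4.56])))
E
python3 fit4.py
```

```text
fric [-0.0017  0.4515  0.3541  0.0354  0.0022  0.0102  0.0095  0.0406] cost 31.6 tau 0.54 [ 0.0088  0.0028  0.0036 -0.0001 -0.0055 -0.0083 -0.0042 -0.0055 -0.0019
 -0.0033  0.0106  0.0088  0.0166  0.0141 -0.0014 -0.0044] [0.118  0.1623]
all [-0.0024  0.4581  0.3526  0.0327  0.0035  0.0067  0.0101  0.041 ] cost 10.5 tau 0.5 [ 0.0082  0.0024  0.0035  0.0002 -0.0026 -0.0046 -0.003  -0.0038  0.0003
 -0.0005  0.0061  0.0031  0.0084  0.005  -0.0003 -0.0031] [0.1193 0.1637]
nofric [-0.0012  0.4435  0.3507  0.0435 -0.      0.0081  0.0107  0.0205] cost 24.9 tau 0.65 [ 0.0103  0.0042  0.0048  0.0008 -0.0042 -0.0076  0.0005 -0.001   0.0021
  0.0001  0.0133  0.0116  0.0052  0.001   0.0004 -0.0036] [0.1186 0.1658]
```

```bash
sed -i 's/^K,C,ML,TF=[^;]*/K,C,ML,TF=.353,.033,.041,.0033/; s/(.0102\*s)/(.0101*s)/' ctl.py; cat > r2.py <<'E'
from rob import *
d=load(); d['plan']=[]; x=np.array([float(v) for v in sys.argv[1:5]]); d['x']=x; d['P']=np.diag([.003**2,.025**2,.0012**2,.004**2])
sc=[x]+[x+np.array(q) for q in ([0,.04,0,0],[0,-.04,0,0],[0,0,.003,0],[0,0,-.003,0])]
robust(d,d['pose'][:4],sc,ymax=float(sys.argv[5]),lim=.22,r_init=0,asc=1.,ysc=.02)
E
python3 r2.py .1215 .205 -.0022 .458 .01
```

```text
cost 147.7 roll [-0.073 -0.091 -0.079 -0.051 -0.019 -0.002  0.007  0.012] y [-0.004 -0.008 -0.01  -0.01  -0.007 -0.003 -0.001  0.001] a [-0.45  0.07  0.2   0.18  0.31  0.03 -0.06 -0.11 -0.17]
[ 0.122  0.205 -0.002  0.458] [0.12  0.091 0.059 0.032 0.02  0.022 0.029 0.037] phi 0.193 0.022
[ 0.122  0.245 -0.002  0.458] [0.124 0.097 0.067 0.044 0.035 0.04  0.05  0.059] phi 0.196 0.042
[ 0.122  0.165 -0.002  0.458] [0.117 0.085 0.05  0.021 0.006 0.004 0.007 0.012] phi 0.19 -0.0
[0.122 0.205 0.001 0.458] [0.121 0.093 0.062 0.039 0.03  0.036 0.046 0.056] phi 0.193 0.038
[ 0.122  0.205 -0.005  0.458] [0.12  0.089 0.055 0.026 0.01  0.008 0.01  0.014] phi 0.193 0.002
1 -0.03 0.44 -0 -0.076 0 -0; 1 -0.05 0.82 -0 -0.094 -0 -0; 1 -0.06 1 -0 -0.082 -0 0; 1 -0.06 1 -0 -0.054 0 -0; 1 -0.04 0.69 -0 -0.022 0 -0; 1 -0.02 0.34 -0 -0.005 -0 0; 1 -0 0.06 -0 0.004 0 0; 1 0.01 -0.1 0 0.009 -0 0
```

```bash
sed -i 's/tf=ctl.TF; ctl.TF=0;/ctl.WID=.05;/; s/; ctl.TF=tf/; ctl.WID=.01/; s/max_nfev=60/max_nfev=80/' rob.py; python3 r2.py .1215 .205 -.0022 .458 .01
```

```text
cost 41.8 roll [-0.079 -0.067 -0.048 -0.068 -0.061 -0.019 -0.03  -0.002] y [-0.001 -0.    -0.003 -0.003 -0.002 -0.002 -0.001  0.001] a [-0.12  0.2  -0.34  0.29 -0.   -0.03  0.15  0.04 -0.19]
[ 0.122  0.205 -0.002  0.458] [0.125 0.111 0.095 0.075 0.052 0.033 0.021 0.015] phi 0.204 0.017
[ 0.122  0.245 -0.002  0.458] [0.128 0.117 0.104 0.086 0.064 0.047 0.036 0.03 ] phi 0.207 0.033
[ 0.122  0.165 -0.002  0.458] [ 0.121  0.105  0.086  0.065  0.041  0.02   0.007 -0.001] phi 0.2 0.001
[0.122 0.205 0.001 0.458] [0.125 0.113 0.099 0.081 0.059 0.043 0.032 0.028] phi 0.204 0.03
[ 0.122  0.205 -0.005  0.458] [0.124 0.109 0.091 0.07  0.046 0.024 0.01  0.001] phi 0.203 0.003
1 -0.01 0.12 -0 -0.082 0 -0; 1 -0 0.04 -0 -0.07 -0 0; 1 -0.02 0.29 -0 -0.051 -0 0; 1 -0.01 0.26 -0 -0.071 -0 0; 1 -0.01 0.23 -0 -0.064 -0 0; 1 -0.01 0.24 -0 -0.022 0 -0; 1 -0 0.09 -0 -0.033 0 -0; 1 0.01 -0.1 0 -0.005 0 -0
```

```bash
python3 - <<'E'
s=open('rob.py').read()
i=s.index("    ctl.WID=.05;"); j=s.index("    v=res.x;")
s=s[:i]+"""    B=(np.r_[-.2*np.ones(N),-(ymax+1e-6)*np.ones(8)],np.r_[.2*np.ones(N),(ymax+1e-6)*np.ones(8)]); tf=ctl.TF
    for w,q in ((.05,0),(.2,tf),(.1,tf),(.05,tf)):
        ctl.WID=w; ctl.TF=q; res=least_squares(F,x0,bounds=B,max_nfev=25); x0=res.x
    ctl.WID=.01
"""+s[j:]
open('rob.py','w').write(s)
E
time python3 r2.py .1215 .205 -.0022 .458 .01
```

```text
cost 15.4 roll [-0.067 -0.092 -0.098 -0.058  0.002  0.003  0.004  0.005] y [-0.005 -0.006 -0.007 -0.009 -0.006 -0.004 -0.001  0.   ] a [-0.52  0.41 -0.02 -0.04  0.42  0.02 -0.03 -0.11 -0.14]
[ 0.122  0.205 -0.002  0.458] [0.12  0.095 0.062 0.023 0.005 0.006 0.007 0.008] phi 0.187 0.003
[ 0.122  0.245 -0.002  0.458] [0.123 0.1   0.068 0.03  0.013 0.015 0.017 0.017] phi 0.192 0.011
[ 0.122  0.165 -0.002  0.458] [ 0.116  0.09   0.057  0.017 -0.003 -0.003 -0.001 -0.001] phi 0.184 -0.006
[0.122 0.205 0.001 0.458] [0.12  0.096 0.064 0.027 0.011 0.014 0.016 0.017] phi 0.188 0.009
[ 0.122  0.205 -0.005  0.458] [ 0.119  0.094  0.06   0.02  -0.001 -0.002 -0.002 -0.002] phi 0.187 -0.007
1 -0.03 0.52 -0 -0.07 0 0; 1 -0.04 0.62 -0 -0.095 0 -0; 1 -0.04 0.74 -0 -0.101 0 0; 1 -0.05 0.9 -0 -0.061 -0 0; 1 -0.04 0.64 -0 -0.001 0 0; 1 -0.02 0.36 -0 -0 0 -0; 1 -0.01 0.11 -0 0.001 0 0; 1 0 -0.03 0 0.002 -0 -0
real	0m14.608s
user	0m38.071s
sys	0m0.060s
```

Smooth and robust. Executing.

>>> step_arm(series="1 -0.03 0.52 0 -0.07 0 0; 1 -0.04 0.62 0 -0.095 0 0; 1 -0.04 0.74 0 -0.101 0 0; 1 -0.05 0.9 0 -0.061 0 0; 1 -0.04 0.64 0 -0.001 0 0; 1 -0.02 0.36 0 0 0 0; 1 -0.01 0.11 0 0.001 0 0; 1 0 -0.03 0 0.002 0 0")

```text
clock: 10.75
eef_pos: [0.5352, -0.2565, 0.0934]
ee_rot: [1.0, 0.029, -0.0, -0.002]
contact_force: [0.7, -0.2, -8.2]
opening: 0.0237
grasp_force: 50.0
```

```bash
sed -i 's/r_init=0)/r_init=0,asc=1.,ysc=.02)/' go.py; python3 go.py
```

```text
t 10.85 cmd [ 0.5355 -0.2574  0.094   0.0568  0.005 ] meas [ 0.5352 -0.2565  0.0935] yaw 0.0574 roll 0.0044 pitch 0.0001 F [-0.4  0.5 -8.3] grip 50
pred [ 0.0066  0.0008 -0.0022  0.458 ] meas th [(np.float64(0.053), np.float64(0.2)), (np.float64(0.057), np.float64(0.2))] est [5.620e-02 5.730e-02 2.000e-04 4.638e-01] sd [0.0024 0.0137 0.0014 0.0049]
cost 8.5 roll [-0.03  -0.04  -0.057  0.003 -0.    -0.002 -0.002 -0.002] y [-0. -0.  0. -0.  0.  0.  0.  0.] a [-0.  0.  0. -0.  0. -0. -0.  0. -0.]
[0.056 0.057 0.    0.464] [0.056 0.046 0.028 0.013 0.01  0.008 0.008 0.007] phi 0.086 0.01
[0.056 0.087 0.    0.464] [0.059 0.05  0.032 0.018 0.016 0.015 0.014 0.014] phi 0.09 0.016
[0.056 0.027 0.    0.464] [0.054 0.043 0.023 0.008 0.005 0.003 0.002 0.001] phi 0.084 0.004
[0.056 0.057 0.003 0.464] [0.057 0.048 0.03  0.017 0.015 0.014 0.014 0.014] phi 0.087 0.014
[ 0.056  0.057 -0.003  0.464] [0.056 0.045 0.025 0.009 0.005 0.003 0.001 0.   ] phi 0.086 0.003
1 -0 0 -0 -0.035 0 -0; 1 -0 0 -0 -0.045 0 0; 1 0 -0 0 -0.062 0 0; 1 -0 0 -0 -0.002 0 -0; 1 0 -0 0 -0.005 0 -0; 1 0 -0 0 -0.007 0 0; 1 0 -0 0 -0.007 0 -0; 1 0 -0 0 -0.007 0 0
```

```bash
cat >> extra.py <<'E'
segs.append(([-.067,-.092,-.098,-.058,.002,.003,.004,.005],[.053,.057],-.01*np.array([.52,.62,.74,.9,.64,.36,.11,-.03])))
E
python3 fit4.py
```

```text
fric [-0.0017  0.4515  0.3541  0.0354  0.0022  0.0102  0.0095  0.0404] cost 69.4 tau 0.54 [ 0.0088  0.0028  0.0037 -0.0001 -0.0054 -0.0082 -0.004  -0.0053 -0.0016
 -0.003   0.0117  0.01    0.0211  0.0189  0.0205  0.0193 -0.0045 -0.0071] [0.0506 0.0097]
all [-0.0023  0.4581  0.3526  0.0327  0.0034  0.0067  0.0101  0.0408] cost 34.8 tau 0.5 [ 0.0082  0.0024  0.0035  0.0002 -0.0027 -0.0046 -0.003  -0.0038  0.0003
 -0.0005  0.0065  0.0036  0.0118  0.0089  0.0183  0.0168 -0.0023 -0.0056] [0.0517 0.0031]
nofric [-0.0009  0.4446  0.3494  0.0427 -0.      0.0084  0.0108  0.0206] cost 27.3 tau 0.63 [ 0.0106  0.0045  0.0051  0.0011 -0.004  -0.0074 -0.0007 -0.0023  0.0008
 -0.0013  0.009   0.0072  0.0032 -0.0007  0.0116  0.0088 -0.0052 -0.0056] [0.0551 0.0749]
```

>>> step_arm(series="1 0 0 0 -0.035 0 0; 1 0 0 0 -0.045 0 0; 1 0 0 0 -0.062 0 0; 1 0 0 0 -0.002 0 0; 1 0 0 0 -0.005 0 0; 1 0 0 0 -0.007 0 0; 1 0 0 0 -0.007 0 0; 1 0 0 0 -0.007 0 0")

```text
clock: 11.65
eef_pos: [0.5352, -0.2569, 0.0935]
ee_rot: [1.0, 0.029, 0.0, 0.001]
contact_force: [-0.3, -0.1, -8.2]
opening: 0.0235
grasp_force: 50.0
```

```bash
python3 go.py
```

```text
t 11.75 cmd [ 0.5355 -0.2574  0.094   0.0568 -0.002 ] meas [ 0.5352 -0.2569  0.0935] yaw 0.0570 roll -0.0026 pitch 0.0000 F [ 0.3  0.2 -8.7] grip 50
pred [7.600e-03 5.000e-04 2.000e-04 4.638e-01] meas th [(np.float64(0.0185), np.float64(0.2)), (np.float64(0.0215), np.float64(0.2))] est [0.0197 0.0061 0.0015 0.4651] sd [0.0022 0.0063 0.0015 0.0056]
cost 5.7 roll [-0.006 -0.008 -0.009 -0.009 -0.009 -0.009 -0.008 -0.008] y [-0. -0.  0. -0.  0.  0.  0.  0.] a [-0.  0.  0. -0.  0. -0.  0. -0.  0.]
[0.02  0.006 0.001 0.465] [0.019 0.017 0.016 0.015 0.014 0.014 0.015 0.015] phi 0.025 0.023
[0.02  0.036 0.001 0.465] [0.021 0.02  0.019 0.018 0.018 0.018 0.019 0.019] phi 0.028 0.027
[ 0.02  -0.024  0.001  0.465] [0.017 0.014 0.013 0.012 0.011 0.011 0.011 0.011] phi 0.023 0.019
[0.02  0.006 0.004 0.465] [0.019 0.018 0.017 0.016 0.016 0.017 0.017 0.018] phi 0.026 0.025
[ 0.02   0.006 -0.002  0.465] [0.018 0.016 0.014 0.013 0.012 0.011 0.011 0.011] phi 0.024 0.019
1 -0 0 0 -0.004 0 0; 1 -0 0 0 -0.006 -0 0; 1 0 -0 -0 -0.007 -0 0; 1 -0 0 0 -0.007 -0 0; 1 0 -0 -0 -0.007 -0 0; 1 0 -0 -0 -0.007 -0 0; 1 0 -0 -0 -0.006 -0 -0; 1 0 -0 -0 -0.006 -0 0
```

```bash
sed -i 's/ysc=.02)/ysc=.02,wth=.01)/' go.py; python3 - <<'E'
from rob import *
d=load(); d['plan']=[]; x=d['x']
robust(d,d['pose'][:4],[x,x+[0,.03,0,0],x-[0,.03,0,0],x+[0,0,.003,0],x-[0,0,.003,0]],ymax=0,lim=.22,r_init=0,wth=.01)
E
```

```text
cost 27.2 roll [-0.006 -0.009 -0.01  -0.01  -0.01  -0.009 -0.008 -0.008] y [-0. -0. -0. -0. -0.  0.  0.  0.] a [-0.  0.  0. -0.  0. -0. -0. -0.  0.]
[0.02  0.006 0.001 0.465] [0.019 0.017 0.015 0.014 0.013 0.013 0.014 0.015] phi 0.025 0.022
[0.02  0.036 0.001 0.465] [0.021 0.02  0.019 0.018 0.017 0.018 0.018 0.019] phi 0.029 0.026
[ 0.02  -0.024  0.001  0.465] [0.016 0.014 0.012 0.011 0.01  0.01  0.01  0.011] phi 0.023 0.018
[0.02  0.006 0.004 0.465] [0.019 0.018 0.016 0.016 0.016 0.016 0.017 0.018] phi 0.026 0.025
[ 0.02   0.006 -0.002  0.465] [0.018 0.016 0.013 0.012 0.011 0.01  0.01  0.01 ] phi 0.025 0.017
1 -0 0 0 -0.004 -0 0; 1 -0 0 0 -0.007 -0 0; 1 -0 0 0 -0.008 -0 0; 1 -0 0 0 -0.008 -0 0; 1 -0 0 0 -0.008 -0 0; 1 0 -0 -0 -0.007 -0 0; 1 0 -0 -0 -0.006 -0 0; 1 0 -0 -0 -0.006 0 0
```

>>> step_arm(series="1 0 0 0 -0.004 0 0; 1 0 0 0 -0.007 0 0; 1 0 0 0 -0.008 0 0; 1 0 0 0 -0.008 0 0; 1 0 0 0 -0.008 0 0; 1 0 0 0 -0.007 0 0; 1 0 0 0 -0.006 0 0; 1 0 0 0 -0.006 0 0")

```text
clock: 12.55
eef_pos: [0.5352, -0.2571, 0.0935]
ee_rot: [1.0, 0.028, 0.0, 0.004]
contact_force: [0.0, -0.3, -8.8]
opening: 0.0239
grasp_force: 50.0
```

```bash
python3 go.py
```

```text
t 12.65 cmd [ 0.5355 -0.2574  0.094   0.0568 -0.008 ] meas [ 0.5352 -0.2571  0.0935] yaw 0.0567 roll -0.0080 pitch -0.0000 F [ 0.4 -0.8 -7.2] grip 50
pred [ 0.0135 -0.0018  0.0015  0.4651] meas th [(np.float64(0.0064), np.float64(0.2)), (np.float64(0.0066), np.float64(0.2))] est [ 7.200e-03 -5.600e-03  4.000e-04  4.649e-01] sd [0.0021 0.0063 0.0015 0.0064]
cost 20.5 roll [-0.007 -0.006 -0.005 -0.005 -0.004 -0.004 -0.003 -0.003] y [-0. -0. -0. -0.  0.  0. -0. -0.] a [-0.  0.  0.  0.  0. -0. -0. -0.  0.]
[ 0.007 -0.006  0.     0.465] [0.007 0.008 0.008 0.009 0.009 0.009 0.01  0.01 ] phi 0.014 0.013
[0.007 0.024 0.    0.465] [0.009 0.009 0.01  0.01  0.01  0.011 0.011 0.012] phi 0.015 0.015
[ 0.007 -0.036  0.     0.465] [0.005 0.005 0.005 0.005 0.005 0.006 0.006 0.006] phi 0.012 0.009
[ 0.007 -0.006  0.003  0.465] [0.008 0.009 0.009 0.01  0.011 0.011 0.012 0.013] phi 0.016 0.014
[ 0.007 -0.006 -0.003  0.465] [0.007 0.007 0.007 0.007 0.007 0.007 0.007 0.007] phi 0.014 0.01
1 -0 0 0 0.001 0 0; 1 -0 0 0 0.002 0 0; 1 -0 0 0 0.003 0 -0; 1 -0 0 0 0.003 0 0; 1 0 -0 -0 0.004 0 0; 1 0 -0 -0 0.004 0 -0; 1 -0 0 0 0.005 0 -0; 1 -0 0 0 0.005 0 0
```

>>> step_arm(series="1 0 0 0 0.001 0 0; 1 0 0 0 0.002 0 0; 1 0 0 0 0.003 0 0; 1 0 0 0 0.003 0 0; 1 0 0 0 0.004 0 0; 1 0 0 0 0.004 0 0; 1 0 0 0 0.005 0 0; 1 0 0 0 0.005 0 0")

```text
clock: 13.45
eef_pos: [0.5352, -0.2571, 0.0935]
ee_rot: [1.0, 0.028, 0.0, 0.001]
contact_force: [0.4, -0.7, -8.2]
opening: 0.0235
grasp_force: 50.0
```

```bash
python3 go.py
```

```text
t 13.55 cmd [ 0.5355 -0.2574  0.094   0.0568 -0.003 ] meas [ 0.5352 -0.2571  0.0935] yaw 0.0568 roll -0.0030 pitch -0.0000 F [ 0.2  0.5 -8.5] grip 50
pred [1.020e-02 9.000e-04 4.000e-04 4.649e-01] meas th [(np.float64(-0.0395), np.float64(0.2)), (np.float64(-0.0425), np.float64(0.1))] est [-0.0339 -0.0599 -0.01    0.4664] sd [0.0022 0.0133 0.0015 0.007 ]
cost 33.6 roll [0.038 0.051 0.009 0.011 0.012 0.013 0.012 0.012] y [ 0.  0.  0.  0.  0. -0. -0.  0.] a [ 0. -0.  0. -0. -0. -0.  0.  0. -0.]
[-0.034 -0.06  -0.01   0.466] [-0.033 -0.02  -0.01  -0.008 -0.007 -0.006 -0.006 -0.006] phi -0.019 -0.071
[-0.034 -0.03  -0.01   0.466] [-0.031 -0.016 -0.005 -0.002 -0.001 -0.    -0.     0.   ] phi -0.012 -0.069
[-0.034 -0.09  -0.01   0.466] [-0.036 -0.024 -0.015 -0.014 -0.013 -0.012 -0.013 -0.013] phi -0.024 -0.075
[-0.034 -0.06  -0.007  0.466] [-0.033 -0.019 -0.007 -0.004 -0.002 -0.001 -0.001 -0.   ] phi -0.013 -0.071
[-0.034 -0.06  -0.013  0.466] [-0.034 -0.021 -0.013 -0.012 -0.011 -0.011 -0.011 -0.012] phi -0.022 -0.072
1 0 -0 -0 0.041 0 0; 1 0 -0 -0 0.054 -0 0; 1 0 -0 -0 0.012 0 -0; 1 0 -0 -0 0.014 -0 -0; 1 0 -0 -0 0.015 0 0; 1 -0 0 0 0.016 -0 -0; 1 -0 0 0 0.015 -0 0; 1 0 -0 -0 0.015 -0 -0
```

```bash
cat >> extra.py <<'E'
Z8=np.zeros(8)
segs+=[([-.03,-.04,-.057,.003,0,-.002,-.002,-.002],[.0185,.0215],None),([-.006,-.009,-.01,-.01,-.01,-.009,-.008,-.008],[.0064,.0066],None),([-.007,-.006,-.005,-.005,-.004,-.004,-.003,-.003],[-.0395,-.0425],None)]
E
cat > fit5.py <<'E'
from fit4 import *
def simj(p,J,segs,ret=False,dt=.01):
    b,g,k,c,tf,lag,I,ml=p; th,w=.3,0.; r0=ra=0.; o=[]
    def run(r0,r1,T,a):
        nonlocal th,w,ra
        n=round(T/dt)
        for i in range(n):
            rt=r0+(r1-r0)*(i+.5)/n; rd=(rt-ra)/(lag+.5*dt) if lag>.004 else (r1-r0)/T; ra=ra+dt*rd if lag>.004 else r0+(r1-r0)*(i+1)/n
            w=w+dt*(g*th-k*(th-ra-b)-c*(w-rd)-tf*np.tanh((w-rd)/.02)+ml*a)/I; th+=dt*w
            if th-ra>.3: th=.3+ra; w=rd
    for s,(rs,ms,y) in enumerate(segs):
        a=np.zeros(9) if y is None else np.diff(np.r_[0,np.diff(np.r_[0,y])/.1,0])/.1
        for r,ai in zip(rs,a): run(r0,r,.1,ai); r0=r
        w+=J[s]
        for j,m in enumerate(ms): o.append(th-m); run(r0,r0,.05,a[8]*(j<2))
    return np.array(o),(th,w)
if __name__=='__main__':
  n=len(segs); sj=.04
  S=dict(nofric=[.01,.02,.01,.008,1e-6,1e-6,.0008,.004],fric=[.01,.02,.01,.008,.003,1e-6,.0008,.004],lag=[.01,.02,.01,.008,1e-6,.03,.0008,.004],lf=[.01,.02,.01,.008,.003,.03,.0008,.004])
  for name,s2 in S.items():
    s2=np.array(s2); x0=np.r_[pr,np.zeros(n)]; x0[5]=.03 if s2[5]>.01 else .005
    for m in range(1,n+1):
        q=least_squares(lambda v:np.r_[simj(v[:8],v[8:],segs[:m])[0]/.003,(v[:8]-pr)/s2,v[8:]/sj],x0,x_scale=np.r_[s2,np.ones(n)*sj],max_nfev=12,bounds=(np.r_[lo,-9*np.ones(n)],np.r_[hi,9*np.ones(n)])); x0=q.x
    o,x=simj(q.x[:8],q.x[8:],segs); print(name,q.x[:8].round(4),'cost',q.cost.round(1),'res',np.abs(o).max().round(4),'J',q.x[8:].round(3),'state',np.round(x,4))
E
time python3 fit5.py
```

```text
nofric [-0.0018  0.4468  0.3557  0.0424 -0.      0.01    0.0104  0.042 ] cost 34.2 res 0.0052 J [ 0.063 -0.035 -0.027  0.101  0.175  0.15   0.06   0.05   0.045  0.008] state [-0.0483 -0.0998]
fric [-0.0033  0.4468  0.3596  0.0397  0.0018  0.01    0.0098  0.0405] cost 80.4 res 0.0083 J [ 0.058 -0.04  -0.02   0.176  0.266  0.252  0.151  0.097 -0.     0.006] state [-0.045  -0.0756]
lag [-0.0021  0.4466  0.3571  0.043  -0.      0.0118  0.0103  0.0402] cost 43.8 res 0.0063 J [ 0.057 -0.033 -0.023  0.124  0.196  0.172  0.072  0.061  0.053  0.008] state [-0.0484 -0.1003]
lf [-0.003   0.447   0.3586  0.0397  0.0017  0.0086  0.0099  0.0435] cost 70.5 res 0.0081 J [ 0.056 -0.039 -0.023  0.158  0.257  0.233  0.142  0.087  0.001  0.007] state [-0.0466 -0.0797]
real	0m6.210s
user	0m6.651s
sys	0m0.072s
```

```bash
sed -i "s/  S=dict(.*/  S=dict(nofric=[.01,.06,.01,.02,1e-6,1e-6,.0015,.006],fric=[.01,.06,.01,.02,.003,1e-6,.0015,.006])/; s/max_nfev=12/max_nfev=60/; s/x0=np.r_\[pr,np.zeros(n)\]/x0=np.r_[pr,np.zeros(n)]; x0[1]=.46/" fit5.py; sed -i '/S=dict(nofric/,$!b' fit5.py; python3 fit5.py
```

```text
nofric [-3.000e-04  4.599e-01  3.561e-01  4.110e-02 -0.000e+00  1.000e-02
  1.190e-02  4.570e-02] cost 7.0 res 0.0033 J [ 0.08  -0.018 -0.018 -0.012  0.019  0.027 -0.01   0.002  0.015  0.005] state [-0.0479 -0.0977]
fric [-0.0019  0.4636  0.358   0.0327  0.0031  0.01    0.0104  0.0426] cost 33.5 res 0.0107 J [ 0.062 -0.016 -0.024  0.008  0.052  0.111  0.065  0.022 -0.003  0.01 ] state [-0.0355 -0.044 ]
```

```bash
sed -i 's/^K,C,ML,TF=[^;]*/K,C,ML,TF=.356,.041,.0457,0/; s/(.0101\*s)/(.0119*s)/; s/g\/.458/g\/.46/; s/\[1e-7,.04\*\*2,.001\*\*2,1e-5\]/[1e-7,.03**2,.0007**2,1e-6]/; s/X\[1\]\/.15,/X[1]\/.1,/; s/\]\*.15\/7)/]*.1\/5.15)/' ctl.py
python3 - <<'E'
from ctl import *
d=load(); d['plan']=[]; d['x']=np.array([-.0479,-.0977,-.0004,.46]); d['P']=np.diag([.002**2,.015**2,.001**2,.003**2]); plan(d,d['pose'][:4])
E
```

```text
th plan [-0.048 -0.035 -0.023 -0.014 -0.008 -0.005 -0.003 -0.002] roll [0.05  0.041 0.024 0.012 0.005 0.002 0.001 0.001]
1 0 0 0 0.053 -0 0; 1 0 0 0 0.044 0 0; 1 0 0 0 0.027 0 0; 1 0 0 0 0.015 -0 0; 1 0 0 0 0.008 -0 -0; 1 0 0 0 0.005 -0 0; 1 0 0 0 0.004 -0 -0; 1 0 0 0 0.004 -0 0
```

>>> step_arm(series="1 0 0 0 0.053 0 0; 1 0 0 0 0.044 0 0; 1 0 0 0 0.027 0 0; 1 0 0 0 0.015 0 0; 1 0 0 0 0.008 0 0; 1 0 0 0 0.005 0 0; 1 0 0 0 0.004 0 0; 1 0 0 0 0.004 0 0")

```text
clock: 14.35
eef_pos: [0.5352, -0.257, 0.0935]
ee_rot: [1.0, 0.028, 0.0, -0.0]
contact_force: [1.0, 0.4, -7.9]
opening: 0.0239
grasp_force: 50.0
```

```bash
python3 ctl.py .5355 -.2574 .094 .0568
```

```text
t 14.45 cmd [ 0.5355 -0.2574  0.094   0.0568  0.001 ] meas [ 0.5352 -0.2571  0.0935] yaw 0.0568 roll 0.0010 pitch -0.0000 F [-0.1  0.3 -8.1] grip 50
pred [-3.0e-03  7.7e-03 -4.0e-04  4.6e-01] meas th [(np.float64(-0.0152), np.float64(0.2)), (np.float64(-0.0139), np.float64(0.2))] est [-0.0156 -0.0199 -0.0007  0.4603] sd [0.0025 0.0129 0.0011 0.0031]
th plan [-0.015 -0.011 -0.007 -0.004 -0.002 -0.001 -0.001 -0.001] roll [0.016 0.013 0.008 0.004 0.002 0.001 0.001 0.001]
1 0 0 0 0.015 0 0; 1 0 0 0 0.012 0 0; 1 0 0 0 0.007 0 0; 1 0 0 0 0.003 0 0; 1 0 0 0 0.001 0 0; 1 0 0 0 0 0 0; 1 0 0 0 -0 0 0; 1 0 0 0 -0 0 0
```

>>> step_arm(series="1 0 0 0 0.015 0 0; 1 0 0 0 0.012 0 0; 1 0 0 0 0.007 0 0; 1 0 0 0 0.003 0 0; 1 0 0 0 0.001 0 0; 1 0 0 0 0 0 0; 1 0 0 0 0 0 0; 1 0 0 0 0 0 0")

```text
clock: 15.25
eef_pos: [0.5352, -0.2571, 0.0935]
ee_rot: [1.0, 0.028, -0.0, -0.001]
contact_force: [-0.1, -0.3, -6.9]
opening: 0.0238
grasp_force: 50.0
```

```bash
python3 ctl.py .5355 -.2574 .094 .0568
```

```text
t 15.35 cmd [ 0.5355 -0.2574  0.094   0.0568  0.001 ] meas [ 0.5352 -0.257   0.0935] yaw 0.0568 roll 0.0010 pitch -0.0000 F [-0.3  1.1 -7.3] grip 50
pred [ 2.000e-04  4.500e-03 -7.000e-04  4.603e-01] meas th [(np.float64(-0.0026), np.float64(0.2)), (np.float64(-0.0003), np.float64(0.2))] est [-0.0013  0.001  -0.0008  0.4603] sd [0.0026 0.0127 0.001  0.0033]
th plan [-0.001 -0.001 -0.    -0.    -0.    -0.    -0.    -0.   ] roll [0.002 0.001 0.001 0.001 0.001 0.001 0.001 0.001]
1 0 0 0 0.001 -0 0; 1 0 0 0 0 0 0; 1 0 0 0 0 0 0; 1 0 0 0 -0 0 0; 1 0 0 0 -0 0 0; 1 0 0 0 -0 0 0; 1 0 0 0 -0 0 0; 1 0 0 0 -0 0 0
```

Balanced at zero lean. I'll hold here a little over two seconds.

>>> step_arm(series="1 0 0 0 0.001 0 0; 1 0 0 0 0 0 0; 1 0 0 0 0 0 0; 1 0 0 0 0 0 0; 1 0 0 0 0 0 0; 1 0 0 0 0 0 0; 1 0 0 0 0 0 0; 1 0 0 0 0 0 0")

```text
clock: 16.15
eef_pos: [0.5352, -0.257, 0.0935]
ee_rot: [1.0, 0.028, -0.0, -0.0]
contact_force: [-0.3, -0.4, -8.0]
opening: 0.0236
grasp_force: 50.0
```

```bash
python3 ctl.py .5355 -.2574 .094 .0568
```

```text
t 16.25 cmd [ 0.5355 -0.2574  0.094   0.0568  0.001 ] meas [ 0.5352 -0.257   0.0935] yaw 0.0568 roll 0.0010 pitch 0.0000 F [-0.4 -0.3 -8.5] grip 50
pred [ 1.000e-04  1.500e-03 -8.000e-04  4.603e-01] meas th [(np.float64(0.0001), np.float64(0.2)), (np.float64(0.0033), np.float64(0.3))] est [ 0.0022  0.0061 -0.0007  0.4604] sd [0.0025 0.0126 0.001  0.0034]
th plan [0.002 0.002 0.001 0.001 0.    0.    0.    0.   ] roll [-0.002 -0.001 -0.     0.     0.     0.001  0.001  0.001]
1 0 0 0 -0.003 -0 0; 1 0 0 0 -0.002 0 0; 1 0 0 0 -0.001 0 0; 1 0 0 0 -0.001 0 0; 1 0 0 0 -0.001 0 0; 1 0 0 0 -0 0 0; 1 0 0 0 -0 0 0; 1 0 0 0 -0 0 0
```

>>> step_arm(series="1 0 0 0 -0.003 0 0; 1 0 0 0 -0.002 0 0; 1 0 0 0 -0.001 0 0; 1 0 0 0 -0.001 0 0; 1 0 0 0 -0.001 0 0; 1 0 0 0 0 0 0; 1 0 0 0 0 0 0; 1 0 0 0 0 0 0")

```text
clock: 17.05
eef_pos: [0.5352, -0.2571, 0.0935]
ee_rot: [1.0, 0.028, 0.0, -0.0]
contact_force: [-0.0, 0.1, -7.4]
opening: 0.0236
grasp_force: 50.0
```

```bash
python3 ctl.py .5237 -.2074 .094 .051
```

```text
t 17.15 cmd [ 0.5355 -0.2574  0.094   0.0568  0.001 ] meas [ 0.5352 -0.2571  0.0935] yaw 0.0568 roll 0.0010 pitch -0.0000 F [-0.9  0.4 -7.8] grip 50
pred [ 0.0009  0.0027 -0.0007  0.4604] meas th [(np.float64(-0.002), np.float64(0.2)), (np.float64(0.0015), np.float64(0.2))] est [-0.      0.0019 -0.0007  0.4604] sd [0.0025 0.0126 0.001  0.0035]
th plan [-0.     0.     0.001  0.002  0.002  0.002  0.002 -0.001] roll [-0.018 -0.029 -0.028 -0.02  -0.008  0.006  0.018  0.025]
1 -0.04 -0.22 0 -0.019 -0 0; 1 -0.14 -0.79 0 -0.03 -0 0.001; 1 -0.28 -1.6 0 -0.029 -0 0.002; 1 -0.45 -2.53 0 -0.021 -0 0.003; 1 -0.61 -3.46 0 -0.009 -0 0.004; 1 -0.75 -4.27 0.01 0.005 0 0.005; 1 -0.85 -4.84 0.01 0.017 0 0.006; 1 -0.89 -5.06 0.01 0.024 0 0.006
```

>>> step_arm(series="1 -0.04 -0.22 0 -0.019 0 0; 1 -0.14 -0.79 0 -0.03 0 0.001; 1 -0.28 -1.6 0 -0.029 0 0.002; 1 -0.45 -2.53 0 -0.021 0 0.003; 1 -0.61 -3.46 0 -0.009 0 0.004; 1 -0.75 -4.27 0.01 0.005 0 0.005; 1 -0.85 -4.84 0.01 0.017 0 0.006; 1 -0.89 -5.06 0.01 0.024 0 0.006")

```text
clock: 17.95
eef_pos: [0.5234, -0.2066, 0.0935]
ee_rot: [1.0, 0.025, -0.0, -0.013]
contact_force: [-0.4, -0.6, -7.9]
opening: 0.0238
grasp_force: 50.0
```

```bash
python3 ctl.py .508 -.1474 .094 .044
```

```text
t 18.05 cmd [ 0.5237 -0.2074  0.094   0.0508  0.025 ] meas [ 0.5234 -0.2068  0.0935] yaw 0.0509 roll 0.0257 pitch -0.0000 F [ 0.1 -0.5 -8.7] grip 50
pred [ 0.0008 -0.0358 -0.0007  0.4604] meas th [(np.float64(0.0061), np.float64(0.2)), (np.float64(0.0062), np.float64(0.2))] est [ 0.0076  0.0489 -0.0005  0.4604] sd [0.0025 0.0127 0.001  0.0036]
th plan [ 0.01   0.008  0.007  0.006  0.005  0.004  0.003 -0.   ] roll [-0.025 -0.042 -0.039 -0.027 -0.011  0.006  0.021  0.029]
1 -0.05 -0.26 0.01 -0.05 -0 0; 1 -0.2 -0.95 0.02 -0.067 -0 0.001; 1 -0.4 -1.92 0.05 -0.064 -0 0.002; 1 -0.63 -3.03 0.07 -0.052 -0 0.003; 1 -0.86 -4.15 0.1 -0.036 0 0.005; 1 -1.07 -5.12 0.13 -0.019 0 0.006; 1 -1.21 -5.81 0.14 -0.004 0 0.007; 1 -1.27 -6.07 0.15 0.004 0 0.007
```

>>> step_arm(series="1 -0.05 -0.26 0.01 -0.05 0 0; 1 -0.2 -0.95 0.02 -0.067 0 0.001; 1 -0.4 -1.92 0.05 -0.064 0 0.002; 1 -0.63 -3.03 0.07 -0.052 0 0.003; 1 -0.86 -4.15 0.1 -0.036 0 0.005; 1 -1.07 -5.12 0.13 -0.019 0 0.006; 1 -1.21 -5.81 0.14 -0.004 0 0.007; 1 -1.27 -6.07 0.15 0.004 0 0.007")

```text
clock: 18.85
eef_pos: [0.5076, -0.1465, 0.0935]
ee_rot: [1.0, 0.022, -0.0, -0.015]
contact_force: [0.2, -0.1, -8.6]
opening: 0.0241
grasp_force: 50.0
```

```bash
python3 ctl.py .491 -.0774 .094 .036
```

```text
t 18.95 cmd [ 0.508  -0.1474  0.094   0.0438  0.029 ] meas [ 0.5076 -0.1467  0.0935] yaw 0.0439 roll 0.0299 pitch 0.0002 F [-0.9 -0.1 -7.6] grip 50
pred [ 2.000e-04 -5.170e-02 -5.000e-04  4.604e-01] meas th [(np.float64(-0.0115), np.float64(0.3)), (np.float64(-0.0142), np.float64(0.2))] est [-0.0145  0.0078 -0.0009  0.4603] sd [0.0025 0.0128 0.001  0.0038]
th plan [-0.012 -0.008 -0.003 -0.     0.001  0.002  0.002 -0.001] roll [-0.004 -0.028 -0.034 -0.026 -0.01   0.008  0.025  0.035]
1 -0.06 -0.3 0.01 -0.033 0 0; 1 -0.22 -1.1 0.03 -0.057 0 0.001; 1 -0.44 -2.23 0.06 -0.063 -0 0.002; 1 -0.69 -3.53 0.1 -0.055 0 0.004; 1 -0.95 -4.83 0.14 -0.039 0 0.005; 1 -1.17 -5.96 0.17 -0.021 0 0.007; 1 -1.33 -6.76 0.19 -0.004 0 0.007; 1 -1.39 -7.06 0.2 0.006 0 0.008
```

>>> step_arm(series="1 -0.06 -0.3 0.01 -0.033 0 0; 1 -0.22 -1.1 0.03 -0.057 0 0.001; 1 -0.44 -2.23 0.06 -0.063 0 0.002; 1 -0.69 -3.53 0.1 -0.055 0 0.004; 1 -0.95 -4.83 0.14 -0.039 0 0.005; 1 -1.17 -5.96 0.17 -0.021 0 0.007; 1 -1.33 -6.76 0.19 -0.004 0 0.007; 1 -1.39 -7.06 0.2 0.006 0 0.008")

```text
clock: 19.75
eef_pos: [0.4906, -0.0765, 0.0936]
ee_rot: [1.0, 0.018, -0.001, -0.018]
contact_force: [0.0, -0.1, -7.9]
opening: 0.0239
grasp_force: 50.0
```

```bash
python3 ctl.py .474 -.0074 .094 .028
```

```text
t 19.85 cmd [ 0.491  -0.0774  0.094   0.0358  0.035 ] meas [ 0.4906 -0.0767  0.0936] yaw 0.0359 roll 0.0361 pitch 0.0004 F [ 0.2  0.5 -7.9] grip 50
pred [-0.0017 -0.0626 -0.0009  0.4603] meas th [(np.float64(-0.0179), np.float64(0.3)), (np.float64(-0.0223), np.float64(0.1))] est [-0.0227  0.0009 -0.0015  0.4605] sd [0.0026 0.0128 0.001  0.0039]
th plan [-0.02  -0.013 -0.007 -0.002  0.     0.002  0.002 -0.001] roll [ 0.006 -0.021 -0.03  -0.023 -0.009  0.009  0.026  0.036]
1 -0.06 -0.3 0.01 -0.029 0 0; 1 -0.23 -1.1 0.04 -0.056 0 0.001; 1 -0.46 -2.23 0.08 -0.065 0 0.002; 1 -0.72 -3.53 0.13 -0.058 0 0.004; 1 -0.99 -4.82 0.17 -0.044 0 0.005; 1 -1.22 -5.95 0.21 -0.026 0 0.007; 1 -1.38 -6.75 0.24 -0.009 0 0.007; 1 -1.45 -7.05 0.25 0.001 0 0.008
```

>>> step_arm(series="1 -0.06 -0.3 0.01 -0.029 0 0; 1 -0.23 -1.1 0.04 -0.056 0 0.001; 1 -0.46 -2.23 0.08 -0.065 0 0.002; 1 -0.72 -3.53 0.13 -0.058 0 0.004; 1 -0.99 -4.82 0.17 -0.044 0 0.005; 1 -1.22 -5.95 0.21 -0.026 0 0.007; 1 -1.38 -6.75 0.24 -0.009 0 0.007; 1 -1.45 -7.05 0.25 0.001 0 0.008")

```text
clock: 20.65
eef_pos: [0.4736, -0.0066, 0.0935]
ee_rot: [1.0, 0.014, -0.001, -0.019]
contact_force: [0.8, -0.6, -7.8]
opening: 0.0236
grasp_force: 50.0
```

```bash
python3 ctl.py .457 .0626 .094 .020
```

```text
t 20.75 cmd [ 0.474  -0.0074  0.094   0.0278  0.036 ] meas [ 0.4736 -0.0068  0.0935] yaw 0.0279 roll 0.0371 pitch 0.0007 F [-1.2  0.7 -8.3] grip 50
pred [-0.0019 -0.0598 -0.0015  0.4605] meas th [(np.float64(-0.0141), np.float64(0.3)), (np.float64(-0.0174), np.float64(0.1))] est [-0.0174  0.0138 -0.0019  0.4607] sd [0.0025 0.0128 0.001  0.004 ]
th plan [-0.014 -0.009 -0.004 -0.001  0.001  0.002  0.002 -0.001] roll [ 0.001 -0.025 -0.032 -0.024 -0.009  0.009  0.026  0.036]
1 -0.06 -0.3 0.01 -0.035 0 0; 1 -0.23 -1.1 0.04 -0.061 0 0.001; 1 -0.47 -2.23 0.08 -0.068 0 0.002; 1 -0.75 -3.52 0.13 -0.06 0 0.004; 1 -1.03 -4.81 0.17 -0.045 0 0.005; 1 -1.27 -5.94 0.21 -0.027 0 0.007; 1 -1.44 -6.74 0.24 -0.01 0 0.007; 1 -1.5 -7.04 0.25 -0 0 0.008
```

>>> step_arm(series="1 -0.06 -0.3 0.01 -0.035 0 0; 1 -0.23 -1.1 0.04 -0.061 0 0.001; 1 -0.47 -2.23 0.08 -0.068 0 0.002; 1 -0.75 -3.52 0.13 -0.06 0 0.004; 1 -1.03 -4.81 0.17 -0.045 0 0.005; 1 -1.27 -5.94 0.21 -0.027 0 0.007; 1 -1.44 -6.74 0.24 -0.01 0 0.007; 1 -1.5 -7.04 0.25 0 0 0.008")

```text
clock: 21.55
eef_pos: [0.4566, 0.0634, 0.0936]
ee_rot: [1.0, 0.01, -0.001, -0.019]
contact_force: [-0.4, 0.1, -8.0]
opening: 0.024
grasp_force: 50.0
```

```bash
python3 ctl.py .433 .1326 .094 .012
```

```text
t 21.65 cmd [0.457  0.0626 0.094  0.0198 0.036 ] meas [0.4567 0.0632 0.0936] yaw 0.0200 roll 0.0371 pitch 0.0010 F [ 0.2  0.  -9.2] grip 50
pred [-0.0009 -0.0612 -0.0019  0.4607] meas th [(np.float64(-0.0152), np.float64(0.3)), (np.float64(-0.0196), np.float64(0.2))] est [-0.0195  0.0064 -0.0025  0.4607] sd [0.0025 0.0128 0.001  0.0041]
th plan [-0.017 -0.011 -0.005 -0.001  0.001  0.002  0.002 -0.001] roll [ 0.004 -0.023 -0.03  -0.023 -0.008  0.01   0.027  0.036]
1 -0.1 -0.3 0.01 -0.032 0 0; 1 -0.35 -1.1 0.04 -0.059 0 0.001; 1 -0.72 -2.23 0.08 -0.066 0 0.002; 1 -1.13 -3.52 0.13 -0.059 0 0.004; 1 -1.55 -4.82 0.18 -0.044 0 0.005; 1 -1.91 -5.94 0.22 -0.026 0 0.007; 1 -2.16 -6.74 0.25 -0.009 0 0.007; 1 -2.26 -7.04 0.26 0 0 0.008
```

>>> step_arm(series="1 -0.1 -0.3 0.01 -0.032 0 0; 1 -0.35 -1.1 0.04 -0.059 0 0.001; 1 -0.72 -2.23 0.08 -0.066 0 0.002; 1 -1.13 -3.52 0.13 -0.059 0 0.004; 1 -1.55 -4.82 0.18 -0.044 0 0.005; 1 -1.91 -5.94 0.22 -0.026 0 0.007; 1 -2.16 -6.74 0.25 -0.009 0 0.007; 1 -2.26 -7.04 0.26 0 0 0.008")

```text
clock: 22.45
eef_pos: [0.4325, 0.1334, 0.0935]
ee_rot: [1.0, 0.006, -0.001, -0.019]
contact_force: [0.3, 0.1, -8.4]
opening: 0.0236
grasp_force: 50.0
```

```bash
python3 ctl.py .424 .203 .094 .005
```

```text
t 22.55 cmd [0.433  0.1326 0.094  0.0118 0.036 ] meas [0.4326 0.1332 0.0935] yaw 0.0120 roll 0.0370 pitch 0.0013 F [ 0.1 -0.9 -7.7] grip 50
pred [-0.0014 -0.063  -0.0025  0.4607] meas th [(np.float64(-0.0107), np.float64(0.3)), (np.float64(-0.0142), np.float64(0.2))] est [-0.014   0.0154 -0.0028  0.4608] sd [0.0025 0.0127 0.001  0.0042]
th plan [-0.011 -0.007 -0.003  0.     0.002  0.003  0.003 -0.001] roll [-0.001 -0.027 -0.033 -0.024 -0.008  0.01   0.027  0.037]
1 -0.04 -0.3 0.01 -0.037 0 0; 1 -0.13 -1.1 0.04 -0.063 0 0.001; 1 -0.26 -2.23 0.08 -0.069 0 0.002; 1 -0.41 -3.53 0.13 -0.06 0 0.003; 1 -0.56 -4.82 0.17 -0.044 0 0.005; 1 -0.69 -5.95 0.21 -0.026 0 0.006; 1 -0.78 -6.75 0.24 -0.009 0 0.007; 1 -0.82 -7.05 0.25 0.001 0 0.007
```

>>> step_arm(series="1 -0.04 -0.3 0.01 -0.037 0 0; 1 -0.13 -1.1 0.04 -0.063 0 0.001; 1 -0.26 -2.23 0.08 -0.069 0 0.002; 1 -0.41 -3.53 0.13 -0.06 0 0.003; 1 -0.56 -4.82 0.17 -0.044 0 0.005; 1 -0.69 -5.95 0.21 -0.026 0 0.006; 1 -0.78 -6.75 0.24 -0.009 0 0.007; 1 -0.82 -7.05 0.25 0.001 0 0.007")

```text
clock: 23.35
eef_pos: [0.4236, 0.2039, 0.0935]
ee_rot: [1.0, 0.003, -0.001, -0.019]
contact_force: [-0.2, 0.2, -8.1]
opening: 0.024
grasp_force: 50.0
```

```bash
python3 - <<'E'
from ctl import *
d=load(); d=observe(d); d['x'][2]=-.001; plan(d,d['pose'][:4])
for n in ('top','scene'):
    s=env.snapshot(n); save('hold_'+n,s); np.save('pics/hold_%s.npy'%n,s,allow_pickle=True)
T=np.load('pics/hold_top.npy',allow_pickle=True).item(); S=np.load('pics/hold_scene.npy',allow_pickle=True).item()
f=lambda s,x0,y0:cv2.resize(cv2.cvtColor(s['pixels'],cv2.COLOR_RGB2BGR)[y0:y0+140,x0:x0+95],None,fx=4,fy=4,interpolation=cv2.INTER_CUBIC)
cv2.imwrite('pics/c5.png',np.hstack([f(T,205,100),f(S,345,160)]))
E
```

```text
t 23.45 cmd [0.424  0.203  0.094  0.0048 0.037 ] meas [0.4236 0.2036 0.0935] yaw 0.0051 roll 0.0380 pitch 0.0017 F [-0.9  0.5 -7.3] grip 50
pred [ 1.000e-04 -5.510e-02 -2.800e-03  4.608e-01] meas th [(np.float64(-0.01), np.float64(0.4)), (np.float64(-0.0136), np.float64(0.3))] est [-0.0129  0.0216 -0.0032  0.4608] sd [0.0025 0.0127 0.001  0.0043]
th plan [-0.01  -0.006 -0.003 -0.002 -0.001 -0.001 -0.    -0.   ] roll [0.023 0.012 0.006 0.003 0.001 0.001 0.001 0.001]
1 0 0 0 -0.014 -0 -0; 1 0 0 0 -0.025 -0 -0; 1 0 0 0 -0.031 0 -0; 1 0 0 0 -0.034 0 -0; 1 0 0 0 -0.036 0 -0; 1 0 0 0 -0.036 0 -0; 1 0 0 0 -0.036 0 0; 1 0 0 0 -0.036 0 0
```

View pics/c5.png

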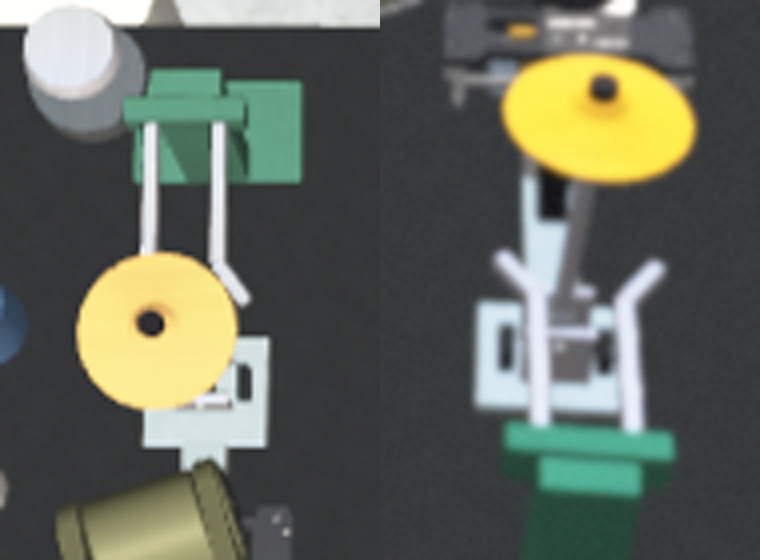

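The top crop shows the post just in front of the fork's mouth, with the nut at crop (150,322) and the tines clear. In the scene crop the post is near-upright between camera and fork, and it touches nothing. Now I'll fold those two pictures into the estimate.

```bash
python3 - <<'E'
from ctl import *
d=load(); d['plan']=[]; x,P,pose=d['x'],d['P'],d['pose']; st=env.get_state(); st['eef_pos']=np.array([.4236,.2036,.0935])
for n in ('top','scene'):
    s=np.load('pics/hold_%s.npy'%n,allow_pickle=True).item(); th,res=look(st,n,s,x[0]); print(th,res,x[0])
    k=P[:,0]/(P[0,0]+.003**2); x=x+k*(th-x[0]); P=P-np.outer(k,P[0]); x,P=prop(x,pose[4],pose[4],.05,0,P)
print(x); d.update(x=x,P=P); plan(d,d['pose'][:4])
E
```

```text
-0.015117309394451016 0.3171994658351309 -0.012948943108376543
-0.014359400538471722 0.48141910587168013 -0.011860256718095239
[-0.00903889  0.09235127 -0.00117198  0.46096597]
th plan [-0.002  0.     0.001  0.001  0.     0.     0.     0.   ] roll [ 0.009  0.001 -0.    -0.     0.     0.001  0.001  0.001]
1 0 0 0 -0.028 0 0; 1 0 0 0 -0.036 -0 -0; 1 0 0 0 -0.037 0 0; 1 0 0 0 -0.037 0 -0; 1 0 0 0 -0.037 0 -0; 1 0 0 0 -0.036 0 -0; 1 0 0 0 -0.036 0 -0; 1 0 0 0 -0.036 0 0
```

```bash
python3 - <<'E'
from ctl import *
d=load(); d['plan']=[]; d['x'][:2]=[-.0115,.065]; plan(d,d['pose'][:4])
E
```

```text
th plan [-0.006 -0.003 -0.001 -0.001 -0.    -0.    -0.    -0.   ] roll [0.015 0.006 0.002 0.001 0.001 0.001 0.001 0.001]
1 0 0 0 -0.022 0 0; 1 0 0 0 -0.031 0 -0; 1 0 0 0 -0.035 -0 -0; 1 0 0 0 -0.036 0 0; 1 0 0 0 -0.036 0 0; 1 0 0 0 -0.036 0 -0; 1 0 0 0 -0.036 0 -0; 1 0 0 0 -0.036 0 0
```

>>> step_arm(series="1 0 0 0 -0.022 0 0; 1 0 0 0 -0.031 0 0; 1 0 0 0 -0.035 0 0; 1 0 0 0 -0.036 0 0; 1 0 0 0 -0.036 0 0; 1 0 0 0 -0.036 0 0; 1 0 0 0 -0.036 0 0; 1 0 0 0 -0.036 0 0")

```text
clock: 24.35
eef_pos: [0.4237, 0.2033, 0.0935]
ee_rot: [1.0, 0.002, -0.001, -0.0]
contact_force: [-0.1, 0.0, -7.6]
opening: 0.024
grasp_force: 50.0
```

```bash
python3 ctl.py .424 .203 .094 .0048
```

```text
t 24.45 cmd [0.424  0.203  0.094  0.0048 0.001 ] meas [0.4237 0.2033 0.0935] yaw 0.0047 roll 0.0010 pitch 0.0016 F [ 1.  -0.4 -8. ] grip 50
pred [-0.0013 -0.0026 -0.0012  0.461 ] meas th [(np.float64(-0.0127), np.float64(0.4)), (np.float64(-0.0138), np.float64(0.3))] est [-0.0152 -0.0295 -0.0016  0.4611] sd [0.0025 0.0126 0.001  0.0044]
th plan [-0.015 -0.011 -0.007 -0.004 -0.003 -0.001 -0.001 -0.001] roll [0.017 0.015 0.009 0.005 0.003 0.002 0.002 0.002]
1 0 -0 0 0.016 0 0; 1 0 -0 0 0.014 0 0; 1 0 -0 0 0.008 0 0; 1 0 -0 0 0.004 0 0; 1 0 -0 0 0.002 0 0; 1 0 -0 0 0.001 0 0; 1 0 -0 0 0.001 0 0; 1 0 -0 0 0.001 0 0
```

>>> step_arm(series="1 0 0 0 0.016 0 0; 1 0 0 0 0.014 0 0; 1 0 0 0 0.008 0 0; 1 0 0 0 0.004 0 0; 1 0 0 0 0.002 0 0; 1 0 0 0 0.001 0 0; 1 0 0 0 0.001 0 0; 1 0 0 0 0.001 0 0")

```text
clock: 25.25
eef_pos: [0.4237, 0.2033, 0.0935]
ee_rot: [1.0, 0.002, -0.001, -0.001]
contact_force: [-0.0, 0.0, -7.9]
opening: 0.0237
grasp_force: 50.0
```

```bash
python3 ctl.py .424 .203 .094 .0048; python3 - <<'E'
from m import *
T=np.load('pics/top0.npy',allow_pickle=True).item()
im=T['pixels'].astype(int); 
# tine centre columns on rows of top0 between bend and root -> line fit at z=.207
pts={0:[],1:[]}
for v in range(134,164,2):
    g=im[v,225:285].min(1).astype(float); 
    for i,(a,b) in enumerate(((10,25),(27,42))):
        w=np.clip(g[a:b]-120,0,None)
        if w.sum()>100: pts[i].append(plane(T,225+a+(w*np.arange(b-a)).sum()/w.sum(),v,.207))
L=[]
for i in (0,1):
    p=np.array(pts[i]); f=np.polyfit(p[:,0],p[:,1],1); r=p[:,1]-np.polyval(f,p[:,0]); print(i,len(p),f.round(4),np.abs(r).max().round(4)); L.append(f)
m=(L[0]+L[1])/2; print('centre line yaw',m[0],'y at .586,.628,.698',np.polyval(m,[.586,.628,.698]))
E
```

```text
t 25.35 cmd [0.424  0.203  0.094  0.0048 0.002 ] meas [0.4237 0.2033 0.0935] yaw 0.0049 roll 0.0020 pitch 0.0016 F [ 0.1 -0.2 -7.3] grip 50
pred [-0.0009  0.0034 -0.0016  0.4611] meas th [(np.float64(-0.0044), np.float64(0.4)), (np.float64(-0.0026), np.float64(0.2))] est [-0.0036 -0.0024 -0.0017  0.4612] sd [0.0025 0.0126 0.001  0.0045]
th plan [-0.003 -0.002 -0.002 -0.001 -0.001 -0.    -0.    -0.   ] roll [0.005 0.004 0.003 0.002 0.002 0.002 0.002 0.002]
1 0 -0 0 0.003 0 0; 1 0 -0 0 0.002 0 0; 1 0 -0 0 0.001 0 0; 1 0 -0 0 0 0 0; 1 0 -0 0 -0 0 0; 1 0 -0 0 -0 0 0; 1 0 -0 0 -0 0 0; 1 0 -0 0 -0 0 0
0 15 [0.0105 0.2252] 0.0008
1 15 [0.0175 0.1643] 0.0003
centre line yaw 0.014017515862760186 y at .586,.628,.698 [0.20296133 0.20355007 0.2045313 ]
```

>>> step_arm(series="1 0 0 0 0.003 0 0; 1 0 0 0 0.002 0 0; 1 0 0 0 0.001 0 0; 1 0 0 0 0 0 0; 1 0 0 0 0 0 0; 1 0 0 0 0 0 0; 1 0 0 0 0 0 0; 1 0 0 0 0 0 0")

```text
clock: 26.15
eef_pos: [0.4237, 0.2033, 0.0935]
ee_rot: [1.0, 0.002, -0.001, -0.001]
contact_force: [-0.9, -0.0, -7.4]
opening: 0.0236
grasp_force: 50.0
```

```bash
python3 ctl.py .424 .203 .094 .0048
```

```text
t 26.25 cmd [0.424  0.203  0.094  0.0048 0.002 ] meas [0.4237 0.2033 0.0935] yaw 0.0048 roll 0.0020 pitch 0.0017 F [-0.4 -0.4 -8.5] grip 50
pred [-4.000e-04  1.600e-03 -1.700e-03  4.612e-01] meas th [(np.float64(-0.0071), np.float64(0.5)), (np.float64(-0.0058), np.float64(0.3))] est [-0.0071 -0.011  -0.0018  0.4611] sd [0.0025 0.0126 0.001  0.0046]
th plan [-0.007 -0.005 -0.003 -0.002 -0.001 -0.001 -0.    -0.   ] roll [0.009 0.008 0.005 0.003 0.002 0.002 0.002 0.002]
1 0 -0 0 0.007 0 0; 1 0 -0 0 0.006 0 0; 1 0 -0 0 0.003 0 0; 1 0 -0 0 0.001 0 0; 1 0 -0 0 0 0 0; 1 0 -0 0 0 0 0; 1 0 -0 0 -0 0 0; 1 0 -0 0 -0 0 0
```

>>> step_arm(series="1 0 0 0 0.007 0 0; 1 0 0 0 0.006 0 0; 1 0 0 0 0.003 0 0; 1 0 0 0 0.001 0 0; 1 0 0 0 0 0 0; 1 0 0 0 0 0 0; 1 0 0 0 0 0 0; 1 0 0 0 0 0 0")

```text
clock: 27.05
eef_pos: [0.4237, 0.2033, 0.0935]
ee_rot: [1.0, 0.002, -0.001, -0.001]
contact_force: [0.3, 0.2, -7.6]
opening: 0.0237
grasp_force: 50.0
```

```bash
python3 ctl.py .424 .203 .094 .0048
```

```text
t 27.15 cmd [0.424  0.203  0.094  0.0048 0.002 ] meas [0.4237 0.2033 0.0935] yaw 0.0048 roll 0.0020 pitch 0.0016 F [-1.  -0.8 -8.4] grip 50
pred [-0.0008  0.0006 -0.0018  0.4611] meas th [(np.float64(-0.0009), np.float64(0.4)), (np.float64(-0.0002), np.float64(0.3))] est [-4.000e-04  1.000e-03 -1.800e-03  4.611e-01] sd [0.0025 0.0126 0.001  0.0047]
th plan [-0. -0. -0. -0. -0. -0. -0. -0.] roll [0.002 0.002 0.002 0.002 0.002 0.002 0.002 0.002]
1 0 -0 0 0 0 0; 1 0 -0 0 -0 0 0; 1 0 -0 0 -0 0 0; 1 0 -0 0 -0 0 0; 1 0 -0 0 -0 0 0; 1 0 -0 0 -0 0 0; 1 0 -0 0 -0 0 0; 1 0 -0 0 -0 0 0
```

>>> step_arm(series="1 0 0 0 0 0 0; 1 0 0 0 0 0 0; 1 0 0 0 0 0 0; 1 0 0 0 0 0 0; 1 0 0 0 0 0 0; 1 0 0 0 0 0 0; 1 0 0 0 0 0 0; 1 0 0 0 0 0 0")

```text
clock: 27.95
eef_pos: [0.4237, 0.2033, 0.0935]
ee_rot: [1.0, 0.002, -0.001, -0.001]
contact_force: [0.0, 0.4, -8.2]
opening: 0.0239
grasp_force: 50.0
```

```bash
python3 ctl.py .482 .2018 .094 .012
```

```text
t 28.05 cmd [0.424  0.203  0.094  0.0048 0.002 ] meas [0.4237 0.2033 0.0935] yaw 0.0048 roll 0.0020 pitch 0.0016 F [-0.8 -0.3 -7.4] grip 50
pred [ 0.0005  0.0019 -0.0018  0.4611] meas th [(np.float64(-0.0005), np.float64(0.4)), (np.float64(0.0003), np.float64(0.3))] est [-0.      0.001  -0.0018  0.4611] sd [0.0025 0.0126 0.001  0.0048]
th plan [0. 0. 0. 0. 0. 0. 0. 0.] roll [0.002 0.002 0.002 0.002 0.002 0.002 0.002 0.002]
1 0.25 0.01 0 -0 -0 -0; 1 0.91 0.02 0 -0 -0 -0.001; 1 1.84 0.05 0 -0 -0 -0.002; 1 2.9 0.07 0 -0 -0 -0.004; 1 3.97 0.1 0 -0 -0 -0.005; 1 4.9 0.12 0 -0 -0 -0.006; 1 5.55 0.14 0 -0 -0 -0.007; 1 5.8 0.15 0 -0 -0 -0.007
```

>>> step_arm(series="1 0.25 0.01 0 0 0 0; 1 0.91 0.02 0 0 0 -0.001; 1 1.84 0.05 0 0 0 -0.002; 1 2.9 0.07 0 0 0 -0.004; 1 3.97 0.1 0 0 0 -0.005; 1 4.9 0.12 0 0 0 -0.006; 1 5.55 0.14 0 0 0 -0.007; 1 5.8 0.15 0 0 0 -0.007")

```text
clock: 28.85
eef_pos: [0.4824, 0.202, 0.0933]
ee_rot: [1.0, 0.006, -0.001, -0.001]
contact_force: [-0.5, -0.5, -7.7]
opening: 0.0234
grasp_force: 50.0
```

```bash
python3 ctl.py .5375 .2023 .094 .012
```

```text
t 28.95 cmd [0.482  0.2018 0.094  0.0118 0.002 ] meas [0.4821 0.202  0.0933] yaw 0.0116 roll 0.0019 pitch 0.0018 F [-1.4 -0.2 -7.7] grip 50
pred [ 0.0014  0.0008 -0.0018  0.4611] meas th [(np.float64(0.0004), np.float64(0.4)), (np.float64(0.0022), np.float64(0.3))] est [ 0.0015  0.0023 -0.0018  0.4611] sd [0.0025 0.0126 0.001  0.0049]
th plan [0.001 0.001 0.001 0.    0.    0.    0.    0.   ] roll [0.    0.    0.001 0.001 0.002 0.002 0.002 0.002]
1 0.24 0 0 -0.002 -0 -0; 1 0.87 0 0 -0.002 -0 -0; 1 1.76 0 0 -0.001 -0 -0; 1 2.78 0.01 0 -0.001 -0 -0; 1 3.8 0.01 0 -0 -0 -0; 1 4.68 0.01 0 -0 -0 -0; 1 5.31 0.01 0 -0 -0 -0; 1 5.55 0.01 0 0 -0 -0
```

>>> step_arm(series="1 0.24 0 0 -0.002 0 0; 1 0.87 0 0 -0.002 0 0; 1 1.76 0 0 -0.001 0 0; 1 2.78 0.01 0 -0.001 0 0; 1 3.8 0.01 0 0 0 0; 1 4.68 0.01 0 0 0 0; 1 5.31 0.01 0 0 0 0; 1 5.55 0.01 0 0 0 0")

```text
clock: 29.75
eef_pos: [0.5378, 0.2026, 0.0932]
ee_rot: [1.0, 0.006, -0.001, -0.001]
contact_force: [-0.6, 0.7, -8.3]
opening: 0.024
grasp_force: 50.0
```

```bash
python3 ctl.py .5375 .2023 .050 .012; python3 - <<'E'
from m import *
s=env.get_state(); p,F=frame(s); print('origin',(p+F@np.array([.16,0,-.0435])).round(4))
E
```

```text
t 29.85 cmd [0.5375 0.2023 0.094  0.0118 0.002 ] meas [0.5376 0.2026 0.0932] yaw 0.0116 roll 0.0019 pitch 0.0018 F [-0.1  0.1 -8.5] grip 50
pred [-3.000e-04 -1.500e-03 -1.800e-03  4.611e-01] meas th [(np.float64(0.0012), np.float64(0.4)), (np.float64(0.0031), np.float64(0.3))] est [ 0.0025  0.005  -0.0017  0.4611] sd [0.0025 0.0126 0.001  0.005 ]
th plan [0.002 0.002 0.001 0.001 0.    0.    0.    0.   ] roll [-0.001 -0.     0.     0.001  0.001  0.002  0.002  0.002]
1 0 0 0.19 -0.003 -0 -0; 1 0 0 0.69 -0.002 -0 -0; 1 0 0 1.39 -0.002 -0 -0; 1 0 0.01 2.2 -0.001 -0 -0; 1 0 0.01 3.01 -0.001 -0 -0; 1 0 0.01 3.71 -0 -0 -0; 1 0 0.01 4.21 -0 -0 -0; 1 0 0.01 4.4 -0 -0 -0
origin [0.6972 0.2046 0.0493]
```

>>> step_arm(series="1 0 0 0.19 -0.003 0 0; 1 0 0 0.69 -0.002 0 0; 1 0 0 1.39 -0.002 0 0; 1 0 0.01 2.2 -0.001 0 0; 1 0 0.01 3.01 -0.001 0 0; 1 0 0.01 3.71 0 0 0; 1 0 0.01 4.21 0 0 0; 1 0 0.01 4.4 0 0 0")

```text
clock: 30.65
eef_pos: [0.5369, 0.2026, 0.0486]
ee_rot: [1.0, 0.006, -0.001, -0.001]
contact_force: [-0.1, 0.0, -7.9]
opening: 0.0239
grasp_force: 50.0
```

```bash
python3 ctl.py .5375 .2023 .0441 .012
```

```text
t 30.75 cmd [0.5375 0.2023 0.05   0.0118 0.002 ] meas [0.537  0.2026 0.0488] yaw 0.0118 roll 0.0018 pitch 0.0022 F [-0.4 -0.3 -8.1] grip 50
pred [-3.000e-04  3.000e-04 -1.700e-03  4.611e-01] meas th [(np.float64(-0.0004), np.float64(0.5)), (np.float64(-0.0007), np.float64(0.3))] est [-5.000e-04  1.000e-04 -1.700e-03  4.611e-01] sd [0.0025 0.0126 0.001  0.0051]
th plan [-0. -0. -0. -0. -0. -0. -0. -0.] roll [0.002 0.002 0.002 0.002 0.002 0.002 0.002 0.002]
1 0 0 0.03 0 -0 -0; 1 0 0 0.09 0 -0 -0; 1 0 0 0.19 -0 -0 -0; 1 0 0 0.3 -0 -0 -0; 1 0 0 0.4 -0 -0 -0; 1 0 0 0.5 -0 -0 -0; 1 0 0 0.57 -0 -0 -0; 1 0 0 0.59 -0 -0 -0
```

>>> step_arm(series="1 0 0 0.1 0 0 0; 1 0 0 0.2 0 0.001 0; 1 0 0 0.29 -0.001 0.001 0; 1 0 0 0.37 -0.001 0.002 0; 1 0 0 0.43 -0.002 0.002 0; 1 0 0 0.47 -0.002 0.002 0; 1 0 0 0.5 -0.002 0.002 0; 1 0 0 0.52 -0.002 0.002 0")

```text
clock: 31.55
eef_pos: [0.5371, 0.2026, 0.0441]
ee_rot: [1.0, 0.006, 0.0, 0.0]
contact_force: [1.0, -0.5, -7.3]
opening: 0.0232
grasp_force: 50.0
```

```bash
python3 - <<'E'
from ctl import *
st=env.get_state(); print(st['eef_pos'],R.from_quat(st['ee_rot']).as_rotvec(),st['contact_force'],st['wrist_torque'],st['grasp_force'])
for n in ('scene','top'):
    s=env.snapshot(n); print(look(st,n,s,0.))
E
```

```text
[0.53713108 0.20264955 0.04411886] [3.14151811e+00 1.86168427e-02 5.79515577e-04] [ 0.98511336 -0.52730952 -7.31189929] [-0.05530254  0.17125211  0.05454162] 49.997345209121704
(np.float64(-0.00641037693458133), np.float64(0.2372258988346232))
(np.float64(-0.007203731219349838), np.float64(0.16212531008591213))
```

>>> step_arm(series="1 0 0 0.02 0 0 0; 1 0 0 0.04 0 0 0; 1 0 0 0.06 0 0 0; 1 0 0 0.08 0 0 0; 1 0 0 0.1 0 0 0; 1 0 0 0.12 0 0 0; 1 0 0 0.12 0 0 0; 1 0 0 0.12 0 0 0")

```text
clock: 32.45
eef_pos: [0.5371, 0.2027, 0.0434]
ee_rot: [1.0, 0.006, 0.0, -0.0]
contact_force: [-4.4, -2.1, 1.4]
opening: 0.0235
grasp_force: 50.0
```

>>> step_arm(series="0.4 0 0 0 0 0 0; 0.2 0 0 0 0 0 0; 0 0 0 0 0 0 0; -0.3 0 0 0 0 0 0; -0.6 0 0 0 0 0 0; -0.6 0 0 0 0 0 0; -0.6 0 0 0 0 0 0; -0.6 0 0 -0.5 0 0 0")

```text
clock: 33.25
eef_pos: [0.5368, 0.2025, 0.0475]
ee_rot: [1.0, 0.006, -0.0, 0.0]
contact_force: [-0.4, -0.9, 0.0]
opening: 0.0749
grasp_force: 0.0
```

>>> step_arm(series="-0.6 0 0 -1 0 0 0; -0.6 0 0 -2.5 0 0 0; -0.6 0 0 -4 0 0 0; -0.6 0 0 -6 0 0 0; -0.6 0 0 -8 0 0 0; -0.6 0 0 -10 0 0 0; -0.6 0 0 -11.5 0 0 0; -0.6 0 0 -12 0 0 0")

```text
clock: 34.05
eef_pos: [0.5377, 0.2029, 0.1709]
ee_rot: [1.0, 0.006, 0.002, -0.001]
contact_force: [-0.5, 0.1, 0.1]
opening: 0.0753
grasp_force: 0.0
```

```bash
python3 - <<'E'
from ctl import *
st=env.get_state(); print(st['clock'],st['eef_pos'],st['contact_force'],st['opening'])
T=env.snapshot('top');S=env.snapshot('scene')
f=lambda s,x0,y0:cv2.resize(cv2.cvtColor(s['pixels'],cv2.COLOR_RGB2BGR)[y0:y0+140,x0:x0+95],None,fx=4,fy=4,interpolation=cv2.INTER_CUBIC)
cv2.imwrite('pics/c6.png',np.hstack([f(T,205,100),f(S,345,160)]))
fs=dict(st); fs['eef_pos']=np.array([.5372,.2027,.0435])
for n,s in (('top',T),('scene',S)): print(look(fs,n,s,-.05))
E
```

```text
34.05 [0.5377239  0.20285118 0.17085315] [-0.54076027  0.13518287  0.08173591] 0.07525421001294223
(np.float64(-0.09741541454196742), np.float64(0.0632626303659265))
(np.float64(-0.0980036084186669), np.float64(0.3598008057890354))
```

View pics/c6.png

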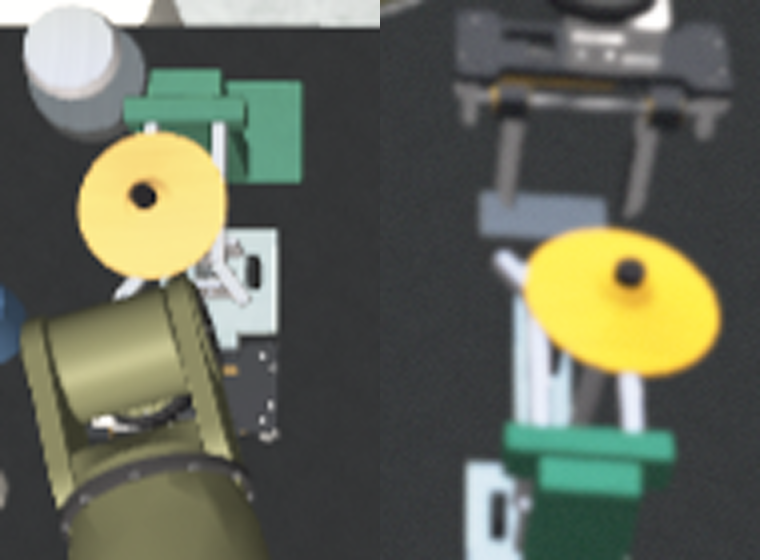

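The post rests against a tine at about 0.098 rad, well short of the hinge stop. The stand is flat at the seat and the gripper is clear above it. I'll let it settle and hand in.

>>> step_arm(series="-0.6 0 0 0 0 0 0; -0.6 0 0 0 0 0 0; -0.6 0 0 0 0 0 0; -0.6 0 0 0 0 0 0; -0.6 0 0 0 0 0 0; -0.6 0 0 0 0 0 0; -0.6 0 0 0 0 0 0; -0.6 0 0 0 0 0 0")

```text
clock: 34.95
eef_pos: [0.5371, 0.2026, 0.1679]
ee_rot: [1.0, 0.006, 0.0, 0.0]
contact_force: [-0.4, 0.5, 0.2]
opening: 0.0753
grasp_force: 0.0
```

```bash
python3 -c "
from workcell import env
print(env.close_job())"
```

```text
the job is handed in; nothing more can be done
None
```

The stand is parked flat at the rack with its post in the fork's seat, resting on a tine about 0.1 rad off vertical, and the job was handed in at 35 s with the gripper clear; the post was held within about 0.015 rad of upright at both holds and by my estimates never touched a stop, though while first balancing it swung to nearly 0.2 rad lean and the stand was moved about 4.5 cm sideways to catch it.

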